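# Open the filter box and seat the cartridge cover

## Task

Give the key in the top of the steel water-filter box its quarter turn clockwise, swing the top panel open by its handle until it stands upright or beyond, then press the grey cartridge cover inside firmly down until both of its ends are fully home. Press with care, as the plastic cracks if it is slammed or forced; leave the panel standing open and the key turned, and do not disturb the things around the box.

Things in the scene. Friction and masses are not known exactly. Their poses are not given: they have to be found in the camera images.
- filter_box: Steel case, 220 mm along its x, 200 along y, 110 high, walls 10, fixed to the counter; origin at the centre of its underside, z up, -x wall towards the robot. Its aluminium top panel is hinged along the +y wall; key and handle stand on the panel near its -y edge. Inside, about centred, stands the cartridge. Opened upright, the panel's edge is 300 mm above the counter.
- key_grip (a point): Middle of the key's dark T-bar, where to grip it: bar 70 mm long, 11 thick, 20 high, 22 to 42 mm above the panel's underside, on a 12 mm stem; below it on the panel a flat round 40 mm rosette, its top 8 mm above the panel's underside. Point at x = -65, y = -55, z = 144 mm in the box's frame while shut, on the key's axis. The key stays in its latch.
- latch_key (a joint): Turn of the key, rad. 0: locked, bar along the box's y. Clockwise seen from above is positive, with a dead stop at 1.571 (bar along the box's x), where the latch is free; before about 1.2 its cam holds the panel shut. Needs about 0.12 N m and stays where it is left.
- panel_handle (a point): Middle of the round steel bar of the panel's bow handle: bar 12 mm in diameter, 80 mm long along the box's x, its axis 39 mm above the panel's underside, on a post at either end. At x = 55, y = -82, z = 149 mm in the box's frame while shut. Opening carries it up and over towards the box's +y side about the hinge.
- panel (a joint): Opening of the panel, rad: 0 shut, 1.571 upright, stop at 1.9. The hinge axis lies along the box's x at y = +95, z = +110 mm in the box's frame; panel 216 x 190 x 4 mm, its free edge at y = -95 mm when shut. About 8 N at the handle lifts it; the stiff hinge holds it wherever it is left.
- cartridge: White block inside the box, hidden under the panel at first; 160 mm along x, 86 along y, fixed, axes as the box's. Origin at the centre of its top face, the seat of the cover. That face lies 65 to 74 mm above the counter and up to 8 mm off the box's middle, as cartridges differ.
- cover_near (a point): Point on the top of the grey cover, 50 mm from its middle towards its -x end (nearer the robot). Cover: oblong block, 144 mm along the box's x, 70 along y, 14 thick, over the cartridge's middle. Fully home this point is 17 mm above the cartridge's top face; it starts 3 to 14 mm higher. Tight gasket, and it rocks: either end may be the higher. It cracks above 30 N.
- cover_far (a point): The same, 50 mm towards the cover's +x end. Pressed near an end, the cover yields at 11 to 15 N and stops dead when that end is home on its seat; the other end may still be proud and needs its own press. Pressed in the middle, a cover with one end home needs about 25 N. It stays where it is left.
- towel_roll: White paper towel roll standing upright, 110 mm in diameter, 200 high; origin at the centre of its underside. Leave alone.
- spray_bottle: White spray bottle, 72 mm in diameter, 191 high, with a trigger head; origin at the centre of its underside. Leave alone.
- bowl: White ceramic bowl, 120 mm across, 50 high; origin at the centre of its underside. Leave alone.

How it is judged:
On the way, in this order (a step that is already met when the one before it is completed fails the run):
1. the key is turned its quarter turn (at least 1.3 rad) (value of joint latch_key above 1.3 rad), for 0.1 s.
2. the panel stands upright or beyond (at least 1.45 rad) (value of joint panel above 1.45 rad), for 0.2 s.
3. both ends of the cover are home, within 1.5 mm (z of each of cover_near, cover_far in the frame of cartridge below 0.0185 m), for 0.2 s.
At the end, for the whole second after the job is handed in: The key is turned at least 1.2 rad, the panel stands still, open at least 1.45 rad, and both ends of the cover are within 1.5 mm of fully home; the towel roll, spray bottle and bowl stand where they were (all of step 3 and value of joint latch_key above 1.2 rad and value of joint panel above 1.45 rad and velocity of joint panel between -0.05 and 0.05 rad/s and angle between each of towel_roll, spray_bottle's own z axis and vertical below 0.15 rad); the robot touches nothing.
It fails at once if the cover is pressed with more than 30 N (it cracks) (contact force between cover and the fingers above 30 N).
It fails at once if a bystander is moved by more than 30 mm (distance of any of towel_roll, spray_bottle, bowl from where it was at the start of the episode above 0.03 m).
It also fails if it takes over 72 s, if anything falls off the work surface, if the arm or the gripper's body presses on something with over 40 N, if the wrist force passes 120 N, or if a joint passes its speed limit or range.

## Robot

A 7-joint arm with a two-finger parallel gripper is mounted at the origin on the work surface. World frame = base frame: x ahead of the robot, y to its left, z up, the work surface at z = 0. Lengths are in m, angles in rad, forces in N, time in s.
With the tool pointing down it reaches from about 0.35 to 0.9 m from the base axis. Payload 8.1 kg.
Tool frame: the origin (TCP) lies midway between the tips of the shut fingers; the grasp point (between the pads) lies 19 mm behind it; z points along the fingers, y is the direction in which the jaws open and shut (so a half turn about z gives the same grasp; the last joint's range is limited). The gripper opens to 92 mm and grips with 3 to 60 N. Pads are 19 mm wide; open, the fingers measure 130 mm over their backs; the gripper's body (75 mm by 190 mm) begins 47 mm behind the grasp point.
Start: joints at [1.014, 0.434, 0.025, 1.573, -0.012, 1.134, -0.075], TCP at [0.274, -0.562, 0.227] pointing down, gripper open.
Joint ranges: [-2.62, 2.62], [-0.44, 2.09], [-1.27, 1.32], [0.08, 2.57], [-1.32, 4.46], [0.12, 2], [-2.74, 2.74]. Speed limits (rad/s): [2.22, 2.22, 3.01, 3.01, 3.14, 3.14, 3.14].

## Interface

Orientations are given as a rotation vector (axis times angle).
In Python, from cell import arm gives the robot as it stands. The module is installed in compiled form; this text tells all that it offers.
- The arm moves only by the tool jog_arm, never from a script. Its argument "increments" is a list of rows, each an object with "slide": the shift along the tool's x, y, z in mm, a list of three; "roll": the turn about the tool's z in rad; "gripper": the opening, from 0 (shut) to 1 (fully open). In form: [{"slide": [x, y, z], "roll": roll, "gripper": gripper}, ...]. A call has exactly 10 rows; each row is the pose to reach, as a shift and turn from the pose commanded when the call began, along the tool's axes at that moment; what a row does not reach only later rows make up. A row lasts 1/12 s, in which the tool goes at most 41.7 mm and 7.16 degrees, less where a joint would pass 70% of its speed; a pose out of reach is approached as far as the arm can. A call with a gripper value outside its range is refused whole. The fingers move at their own pace and stop on an object; "newtons" is the grip in N (left out, the last holds). Time passes only in rows, so rows that repeat a pose let the fingers close, or fill a call up. It gives the time, the measured TCP pose, the force and the opening at its end, in the units of the state.
- arm.observe(): the state, without advancing time (a new reading comes with each control period).
- arm.get_image(name): name is "side" or "top" or "wrist"; returns a dict with "frame" (420x560x3 uint8, blue, green, red), "depth" (420x560 float32, m along the optical axis (not along the pixel's ray), 0 where there is no reading), "intrinsics" (3x3 intrinsics, pixels), "dist_coeffs" ([k1, k2, p1, p2, k3] as OpenCV has them; the pictures are not rectified), "R" (3x3) and "t" (3): a world point X has camera coordinates R X + t; the wrist camera has in their place "hand_eye" (4x4, takes a point from camera to tool coordinates, whose origin is the TCP and whose axes are the flange's). Camera axes: x right, y down, z forward; pixel columns grow to the right and rows downward; lengths in m; the calibration is good to about 2 mm. A picture is of the moment at which its call begins: read the wrist's pose just before it.
- arm.sign_off(): hands the job in, once; it reports no verdict.
The state is a dict: "clock": time; "joints": joint angles; "dq": joint speeds; "joint_efforts": joint torques, N m; "position": TCP position; "ee_rot": TCP orientation; "force": force on the tool from outside, world axes, zero at the start; "ft_torque": the same for the moment, N m; "width": opening from 0.0 (shut) to 1.0 (fully open).
Only numpy, scipy, OpenCV 4.12 (cv2) and the standard library are available. Lean on these libraries where they do the work, as an engineer would, in place of code of your own. Each camera call takes 0.05 s, during which the arm holds its last target.

## Working session

There is one attempt and no reset: what is moved stays moved. The work goes in short steps, Python scripts to look and compute and a tool call to move; the robot and the scene stay as the last step left them, time stands still between calls to the robot, and variables do not carry over. Pictures are saved under pics/ and viewed, and the job is handed in when it is done.

Besides the shell and the picture viewer there is one more tool, called by a JSON object that holds its "method" and its "body". jog_arm: Moves the arm, as the interface text tells. Its arguments: {"type":"object","properties":{"increments":{"type":"array"},"newtons":{"type":"number"}},"required":["increments"]}

```bash
mkdir -p pics
python3 - <<'E'
from cell import arm
import cv2,numpy as np,pickle
s=arm.observe(); print({k:np.round(v,3) for k,v in s.items()})
for n in ("side","top","wrist"):
    d=arm.get_image(n); cv2.imwrite(f"pics/{n}0.png",d["frame"]); pickle.dump(d,open(f"{n}0.pkl","wb"))
    print(n,d["intrinsics"],d["dist_coeffs"],d.get("R"),d.get("t"),d.get("hand_eye"))
E
```

```text
{'clock': np.float64(0.0), 'joints': array([ 1.014,  0.435,  0.025,  1.574, -0.012,  1.134, -0.075]), 'dq': array([ 0.001,  0.002,  0.001, -0.001,  0.   ,  0.   ,  0.   ]), 'joint_efforts': array([-2.0000e-03, -6.6786e+01,  9.8400e-01, -3.1446e+01, -6.1000e-02,
        4.3000e-02,  0.0000e+00]), 'position': array([ 0.274, -0.561,  0.226]), 'ee_rot': array([-3.06e+00, -7.06e-01,  1.00e-03]), 'force': array([-0.123, -0.139, -0.278]), 'ft_torque': array([ 0.005,  0.002, -0.04 ]), 'width': np.float64(0.998)}
side [[489.34870116   0.         277.86576865]
 [  0.         489.34870116 202.91100793]
 [  0.           0.           1.        ]] [0.04010858 0.         0.         0.         0.        ] [[-0.99963438 -0.02522778 -0.00972922]
 [-0.00905575  0.65141288 -0.7586694 ]
 [ 0.02547728 -0.75830391 -0.65140317]] [0.54104253 0.08267606 1.60242361] None
top [[438.22831965   0.         287.79542158]
 [  0.         438.22831965 208.65200122]
 [  0.           0.           1.        ]] [-0.03014223  0.          0.          0.          0.        ] [[ 0.02846392 -0.99959077  0.00284671]
 [-0.99039683 -0.02858734 -0.13526599]
 [ 0.13529202  0.00103083 -0.99080523]] [-0.00638969  0.56530938  1.33140539] None
wrist [[367.74185596   0.         275.8898227 ]
 [  0.         367.74185596 207.3090497 ]
 [  0.           0.           1.        ]] [-0.03209071  0.          0.          0.          0.        ] None None [[ 3.61247294e-04 -9.53511407e-01 -3.01356710e-01  8.25587714e-02]
 [ 9.99998881e-01 -9.30544829e-05  1.49316536e-03 -1.69665519e-04]
 [-1.45179280e-03 -3.01356913e-01  9.53510306e-01 -1.57195439e-01]
 [ 0.00000000e+00  0.00000000e+00  0.00000000e+00  1.00000000e+00]]
```

View pics/side0.png

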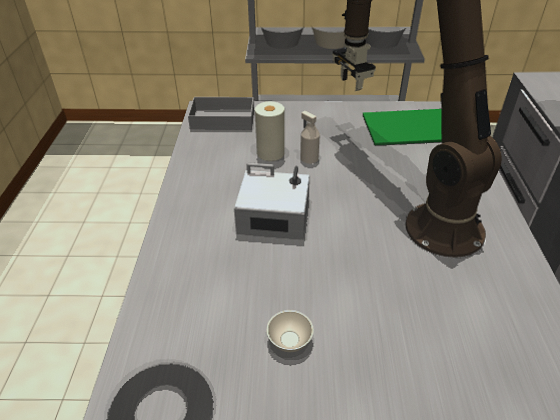

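View pics/top0.png

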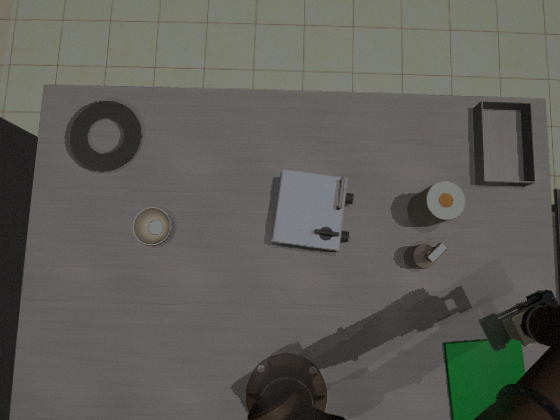

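The side view shows the box (px 273,205), with the roll and bottle behind it on the -y side and the bowl in front. In the top view, the box is centred near (310,210), with the key at (327,234), the handle at (342,192), the bottle at (425,255) and the roll at (440,200).

Run:
```python
import cv2,pickle
d=pickle.load(open("top0.pkl","rb"))["frame"]
cv2.imwrite("pics/topc.png",cv2.resize(d[155:265,260:370],None,fx=5,fy=5,interpolation=cv2.INTER_CUBIC))
d=pickle.load(open("side0.pkl","rb"))["frame"]
cv2.imwrite("pics/sidec.png",cv2.resize(d[150:250,220:330],None,fx=5,fy=5,interpolation=cv2.INTER_CUBIC))
```

```text
(no output)
```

View pics/topc.png

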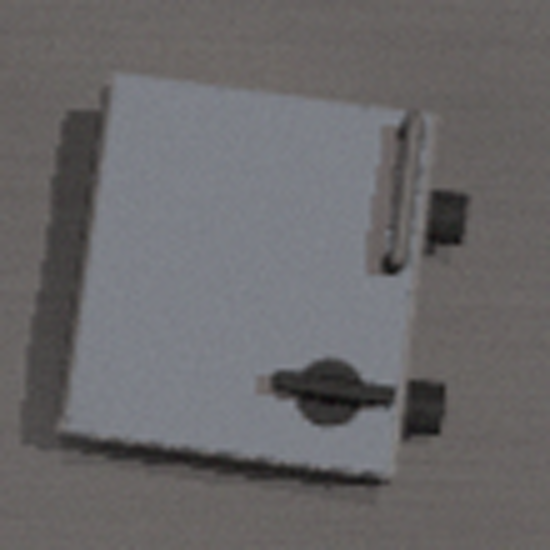

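View pics/sidec.png

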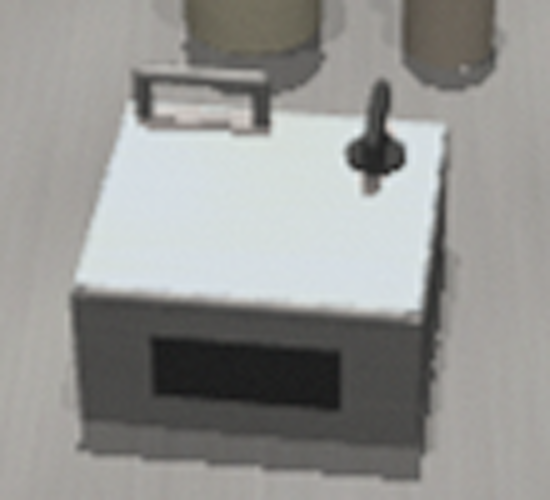

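Top crop: panel corners at (113,75), (437,115), (390,480) and (62,430). Side crop: (132,108), (447,122), (75,290) and (420,318). Next I'll fit the box pose to these.

```bash
cat > h.py <<'E'
import numpy as np,cv2,pickle
from scipy.optimize import least_squares
def proj(d,X):
    r,_=cv2.Rodrigues(np.array(d["R"])); 
    return cv2.projectPoints(np.atleast_2d(X).astype(float),r,np.array(d["t"],float),np.array(d["intrinsics"]),np.array(d["dist_coeffs"]))[0][:,0]
def T(p,L):
    c,s=np.cos(p[2]),np.sin(p[2]); L=np.atleast_2d(L)
    return np.c_[p[0]+c*L[:,0]-s*L[:,1],p[1]+s*L[:,0]+c*L[:,1],L[:,2]]
def unproj(d,uv,z):
    n=cv2.undistortPoints(np.array([[uv]],float),np.array(d["intrinsics"]),np.array(d["dist_coeffs"]))[0,0]
    R=np.array(d["R"]);C=-R.T@np.array(d["t"]);r=R.T@np.array([n[0],n[1],1]);return C+r*(z-C[2])/r[2]
E
python3 - <<'E'
from h import *
t=pickle.load(open("top0.pkl","rb"));s=pickle.load(open("side0.pkl","rb"))
L=np.array([[.108,.095,.114],[.108,-.095,.114],[-.108,-.095,.114],[-.108,.095,.114]])
ut=(np.array([[113,75],[437,115],[390,480],[62,430]])+.5)/5-.5+[260,155]
us=(np.array([[75,290],[132,108],[447,122],[420,318]])+.5)/5-.5+[220,150]
for w in ((1,1),(1,0),(0,1)):
    f=lambda p:np.r_[w[0]*(proj(t,T(p,L))-ut).ravel(),w[1]*(proj(s,T(p,L))-us).ravel()]
    r=least_squares(f,[.45,-.05,0]);print(r.x.round(4),np.round(r.fun,1))
    if w==(1,1):p=r.x
K=T(p,[[-.065,-.055,.144],[.055,-.082,.149],[0,0,.07]]);print(K.round(4))
print(((proj(t,K)-[260,155])*5).round(),((proj(s,K)-[220,150])*5).round())
for n,uv,z in(("roll",(446,200),.2),("bot",(420,257),.12),("bowl",(152,226),.05)):print(n,unproj(t,uv,z))
E
```

```text
[ 0.5557 -0.053  -0.1084] [ 0.  -0.4 -1.7  0.2 -1.1 -0.9  0.   0.3  0.2 -1.6 -0.1 -1.6  0.3  0.2
  0.4 -1.6]
[ 0.5552 -0.055  -0.1113] [ 0.8 -0.3 -0.9  0.5 -0.5 -0.6  0.6  0.4  0.  -0.   0.  -0.   0.  -0.
  0.  -0. ]
[ 0.5563 -0.0471 -0.1031] [-0.  -0.  -0.  -0.  -0.  -0.  -0.   0.  -0.  -0.3 -0.5 -0.5  0.   1.2
  0.5 -0.4]
[[ 0.4852 -0.1006  0.144 ]
 [ 0.6015 -0.1405  0.149 ]
 [ 0.5557 -0.053   0.07  ]]
[[328. 387.]
 [401. 188.]
 [242. 280.]] [[377. 117.]
 [202.  73.]
 [268. 249.]]
roll [ 0.58008679 -0.42851273  0.2       ]
bot [ 0.42347013 -0.37830706  0.12      ]
bowl [0.49751621 0.42754046 0.05      ]
```

```bash
cat >> h.py <<'E'
from scipy.spatial.transform import Rotation as Ro
def state():
    from cell import arm
    return arm.observe()
def go(x,y,z,toolyaw=None):
    "tool-frame slide (mm) and roll to have TCP at xyz, tool y axis at world angle toolyaw"
    s=state();R=Ro.from_rotvec(s["ee_rot"]).as_matrix()
    sl=R.T@(np.array([x,y,z])-s["position"])*1000
    a=np.arctan2(R[1,1],R[0,1]); r=0
    if toolyaw is not None: r=-((toolyaw-a+np.pi)%(2*np.pi)-np.pi)
    print("slide",sl.round(1),"roll",round(r,3),"yaw_y",round(a,4),"pos",np.round(s["position"],4),"tiltz",R[:,2].round(3),"F",np.round(s["force"],1),"w",round(float(s["width"]),3),"t",round(float(s["clock"]),2),"j7",round(float(s["joints"][6]),2))
E
python3 -c "
from h import *
go(.485,-.1,.30,-.108)"
```

```text
slide [ 392.1 -322.2  -73.5] roll -1.009 yaw_y -1.1171 pos [ 0.2738 -0.5614  0.2261] tiltz [-0.001  0.001 -1.   ] F [-0.1 -0.2  0.5] w 1.002 t 0.15 j7 -0.08
```

{"method": "jog_arm", "body": {"increments": [{"slide": [0,0,-40],"roll": 0,"gripper": 1},{"slide": [10,-8,-74],"roll": 0,"gripper": 1},{"slide": [40,-33,-74],"roll": -0.1,"gripper": 1},{"slide": [70,-58,-74],"roll": -0.22,"gripper": 0.8},{"slide": [100,-82,-74],"roll": -0.34,"gripper": 0.6},{"slide": [130,-107,-74],"roll": -0.46,"gripper": 0.5},{"slide": [160,-131,-74],"roll": -0.58,"gripper": 0.5},{"slide": [190,-156,-74],"roll": -0.7,"gripper": 0.5},{"slide": [220,-181,-74],"roll": -0.82,"gripper": 0.5},{"slide": [250,-205,-74],"roll": -0.94,"gripper": 0.5}], "newtons": 20}}

```text
clock: 0.98
position: [0.409, -0.266, 0.3008]
ee_rot: [2.403, 2.023, -0.0]
force: [1.2, -0.2, 0.2]
width: 0.541
```

```bash
python3 -c "
from h import *
go(.485,-.1,.30,-.108)"
```

```text
slide [176.5  46.6   0.7] roll -0.063 yaw_y -0.1712 pos [ 0.409  -0.266   0.3008] tiltz [-0. -0. -1.] F [ 1.2 -0.2  0.2] w 0.541 t 0.98 j7 0.24
```

{"method": "jog_arm", "body": {"increments": [{"slide": [30,8,0],"roll": -0.06,"gripper": 0.5},{"slide": [60,16,0],"roll": -0.06,"gripper": 0.5},{"slide": [90,24,0],"roll": -0.06,"gripper": 0.5},{"slide": [120,32,0],"roll": -0.06,"gripper": 0.5},{"slide": [145,38,0],"roll": -0.06,"gripper": 0.5},{"slide": [165,44,0],"roll": -0.06,"gripper": 0.5},{"slide": [175,46,0],"roll": -0.06,"gripper": 0.5},{"slide": [175,46,0],"roll": -0.06,"gripper": 0.5},{"slide": [175,46,0],"roll": -0.06,"gripper": 0.5},{"slide": [175,46,0],"roll": -0.06,"gripper": 0.5}]}}

```text
clock: 1.82
position: [0.4843, -0.1055, 0.3005]
ee_rot: [2.35, 2.085, -0.002]
force: [-1.9, -0.7, -0.1]
width: 0.5
```

```bash
cat >> h.py <<'E'
def wrist(name):
    from cell import arm
    s=arm.observe(); d=arm.get_image("wrist")
    M=np.eye(4);M[:3,:3]=Ro.from_rotvec(s["ee_rot"]).as_matrix();M[:3,3]=s["position"]
    W=M@np.array(d["hand_eye"]); d["R"]=W[:3,:3].T; d["t"]=-W[:3,:3].T@W[:3,3]
    pickle.dump(d,open(name+".pkl","wb")); cv2.imwrite(f"pics/{name}.png",d["frame"]); return d
E
python3 -c "
from h import *
go(.485,-.1,.30,-.108)
wrist('w1')"
```

```text
slide [5.5 0.  0.5] roll -0.011 yaw_y -0.1191 pos [ 0.4843 -0.1055  0.3005] tiltz [-0.001 -0.001 -1.   ] F [-1.9 -0.7 -0.1] w 0.5 t 1.82 j7 -0.1
```

View pics/w1.png

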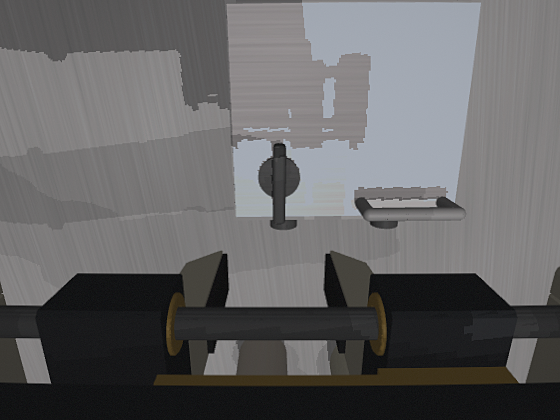

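```bash
python3 -c "
import cv2
d=cv2.imread('pics/w1.png')
cv2.imwrite('pics/w1c.png',cv2.resize(d[130:240,225:480],None,fx=3.1,fy=3.1,interpolation=cv2.INTER_CUBIC))"
```

```text
(no output)
```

View pics/w1c.png

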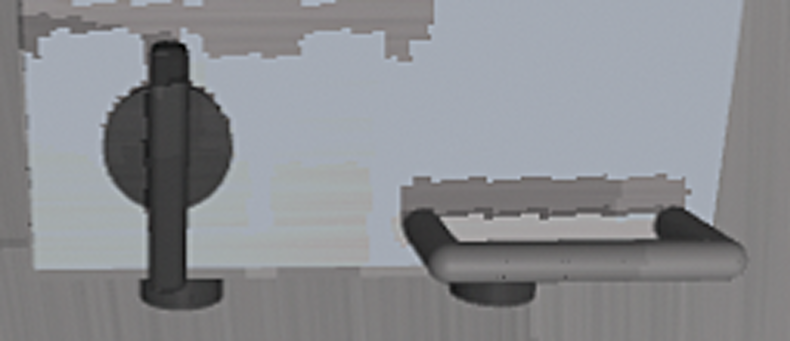

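The wrist view shows the rosette centre at (279,177), the handle bar's middle at (415,214) and panel corners at (236,217), (227,3) and (480,3). I'll refine the pose with these.

Run:
```python
from h import *
t=pickle.load(open("top0.pkl","rb"));s=pickle.load(open("side0.pkl","rb"));w=pickle.load(open("w1.pkl","rb"))
L=np.array([[.108,.095,.114],[.108,-.095,.114],[-.108,-.095,.114],[-.108,.095,.114]])
ut=(np.array([[113,75],[437,115],[390,480],[62,430]])+.5)/5-.5+[260,155]
us=(np.array([[75,290],[132,108],[447,122],[420,318]])+.5)/5-.5+[220,150]
Lw=np.array([[-.065,-.055,.118],[.055,-.082,.149],[-.108,-.095,.114],[-.108,.095,.114],[.108,.095,.114]])
uw=np.array([[279.2,177.1],[414.7,214.2],[236.3,216.5],[227,3],[480,3]])
f=lambda p:(proj(w,T(p,Lw))-uw).ravel()
g=lambda p:np.r_[(proj(t,T(p,L))-ut).ravel(),(proj(s,T(p,L))-us).ravel(),f(p)]
for F in(f,g):
    r=least_squares(F,[.55,-.05,-.1]);print(r.x.round(4),f(r.x).round(1))
    print(T(r.x,[[-.065,-.055,.144],[.055,-.082,.149]]).round(4))
```

```text
[ 0.559  -0.0546 -0.1086] [-0.2  0.6 -0.4 -0.2 -0.5  0.3 -0.5  0.2  1.5 -0.5]
[[ 0.4884 -0.1022  0.144 ]
 [ 0.6048 -0.1421  0.149 ]]
[ 0.5586 -0.0544 -0.1084] [-0.6  0.5 -0.8 -0.3 -0.9  0.2 -1.   0.1  1.  -0.7]
[[ 0.488  -0.1021  0.144 ]
 [ 0.6044 -0.1419  0.149 ]]
```

```bash
python3 -c "
from h import *
go(.488,-.1021,.127,-.1085)"
```

```text
slide [  4.    3.3 173.6] roll -0.011 yaw_y -0.1195 pos [ 0.4843 -0.1056  0.3006] tiltz [-0.001 -0.001 -1.   ] F [ 0.7 -0.8 -0.6] w 0.506 t 1.87 j7 -0.1
```

{"method": "jog_arm", "body": {"increments": [{"slide": [4,3,25],"roll": -0.01,"gripper": 0.5},{"slide": [4,3,60],"roll": -0.01,"gripper": 0.5},{"slide": [4,3,90],"roll": -0.01,"gripper": 0.5},{"slide": [4,3,110],"roll": -0.01,"gripper": 0.5},{"slide": [4,3,120],"roll": -0.01,"gripper": 0.5},{"slide": [4,3,125],"roll": -0.01,"gripper": 0.5},{"slide": [4,3,125],"roll": -0.01,"gripper": 0.5},{"slide": [4,3,125],"roll": -0.01,"gripper": 0.5},{"slide": [4,3,125],"roll": -0.01,"gripper": 0.5},{"slide": [4,3,125],"roll": -0.01,"gripper": 0.5}]}}

```text
clock: 2.7
position: [0.4892, -0.1003, 0.1769]
ee_rot: [2.336, 2.098, 0.002]
force: [-0.9, -0.0, 0.5]
width: 0.502
```

```bash
python3 -c "
from h import *
go(.488,-.1021,.127,-.1085)
wrist('w2')"
```

```text
slide [-1.9 -1.1 49.9] roll 0.001 yaw_y -0.1073 pos [ 0.4892 -0.1003  0.1769] tiltz [ 0.002 -0.001 -1.   ] F [-0.9 -0.   0.5] w 0.502 t 2.7 j7 -0.17
```

View pics/w2.png

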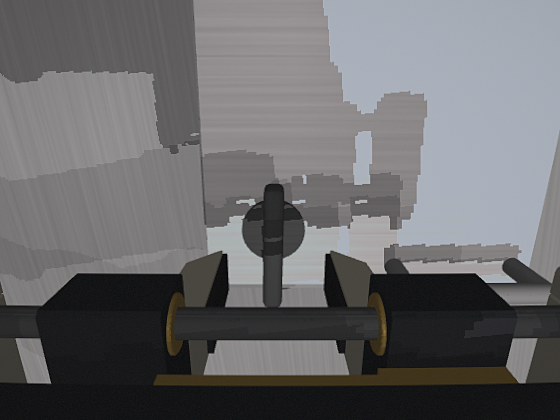

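The key bar (column 273) sits between the pads, whose midpoint is column 276. I'll go down and grip.

{"method": "jog_arm", "body": {"increments": [{"slide": [-1,-1,15],"roll": 0,"gripper": 0.5},{"slide": [-2,-1,30],"roll": 0,"gripper": 0.5},{"slide": [-2,-1,42],"roll": 0,"gripper": 0.5},{"slide": [-2,-1,48],"roll": 0,"gripper": 0.5},{"slide": [-2,-1,50],"roll": 0,"gripper": 0.5},{"slide": [-2,-1,50],"roll": 0,"gripper": 0.5},{"slide": [-2,-1,50],"roll": 0,"gripper": 0.05},{"slide": [-2,-1,50],"roll": 0,"gripper": 0.05},{"slide": [-2,-1,50],"roll": 0,"gripper": 0.05},{"slide": [-2,-1,50],"roll": 0,"gripper": 0.05}], "newtons": 25}}

```text
clock: 3.58
position: [0.4875, -0.1021, 0.1262]
ee_rot: [2.337, 2.099, 0.001]
force: [0.4, 0.5, 1.1]
width: 0.259
```

```bash
python3 -c "
from h import *
go(.488,-.1021,.127,-.1085)"
```

```text
slide [ 0.1  0.5 -0.8] roll 0.001 yaw_y -0.1072 pos [ 0.4875 -0.1021  0.1262] tiltz [ 0.001 -0.    -1.   ] F [0.4 0.5 1.1] w 0.259 t 3.58 j7 -0.21
```

{"method": "jog_arm", "body": {"increments": [{"slide": [0,0,0],"roll": 0,"gripper": 0.0},{"slide": [0,0,0],"roll": 0,"gripper": 0.0},{"slide": [0,0,0],"roll": 0,"gripper": 0.0},{"slide": [0,0,0],"roll": 0,"gripper": 0.0},{"slide": [0,0,0],"roll": 0.08,"gripper": 0.0},{"slide": [0,0,0],"roll": 0.18,"gripper": 0.0},{"slide": [0,0,0],"roll": 0.28,"gripper": 0.0},{"slide": [0,0,0],"roll": 0.38,"gripper": 0.0},{"slide": [0,0,0],"roll": 0.48,"gripper": 0.0},{"slide": [0,0,0],"roll": 0.55,"gripper": 0.0}], "newtons": 30}}

```text
clock: 4.42
position: [0.4874, -0.1021, 0.1259]
ee_rot: [2.823, 1.379, 0.0]
force: [-0.1, -1.0, 1.6]
width: 0.118
```

```bash
python3 -c "
from h import *
go(.488,-.1021,.127,-.1085-1.571);print(state()['ft_torque'])"
```

```text
slide [ 0.4  0.5 -1.1] roll 1.017 yaw_y -0.6621 pos [ 0.4874 -0.1021  0.1259] tiltz [ 0. -0. -1.] F [-0.1 -1.   1.6] w 0.118 t 4.42 j7 -0.7
[-0.09344159 -0.05175922  0.13658123]
```

{"method": "jog_arm", "body": {"increments": [{"slide": [0,0,0],"roll": 0.12,"gripper": 0.0},{"slide": [0,0,0],"roll": 0.24,"gripper": 0.0},{"slide": [0,0,0],"roll": 0.36,"gripper": 0.0},{"slide": [0,0,0],"roll": 0.48,"gripper": 0.0},{"slide": [0,0,0],"roll": 0.6,"gripper": 0.0},{"slide": [0,0,0],"roll": 0.72,"gripper": 0.0},{"slide": [0,0,0],"roll": 0.84,"gripper": 0.0},{"slide": [0,0,0],"roll": 0.94,"gripper": 0.0},{"slide": [0,0,0],"roll": 1.0,"gripper": 0.0},{"slide": [0,0,0],"roll": 1.02,"gripper": 0.0}]}}

```text
clock: 5.25
position: [0.4873, -0.1021, 0.1259]
ee_rot: [3.137, -0.171, 0.001]
force: [0.7, -0.9, 2.0]
width: 0.119
```

```bash
python3 -c "
from h import *
go(.488,-.1021,.127,-.1085-1.571);print(state()['ft_torque'])"
```

```text
slide [ 0.6 -0.1 -1.1] roll -0.0 yaw_y -1.6798 pos [ 0.4873 -0.1021  0.1259] tiltz [ 0. -0. -1.] F [ 0.7 -0.9  2. ] w 0.119 t 5.25 j7 -1.6
[-0.22504095  0.05473884  0.17523379]
```

{"method": "jog_arm", "body": {"increments": [{"slide": [0,0,0],"roll": 0,"gripper": 0.6},{"slide": [0,0,0],"roll": 0,"gripper": 0.6},{"slide": [0,0,0],"roll": 0,"gripper": 0.6},{"slide": [0,0,0],"roll": 0,"gripper": 0.6},{"slide": [0,0,-20],"roll": 0,"gripper": 0.6},{"slide": [0,0,-50],"roll": 0,"gripper": 0.6},{"slide": [10,0,-80],"roll": 0,"gripper": 0.6},{"slide": [40,10,-90],"roll": 0,"gripper": 0.6},{"slide": [70,20,-90],"roll": 0,"gripper": 0.6},{"slide": [80,20,-90],"roll": 0,"gripper": 0.6}]}}

```text
clock: 6.08
position: [0.5681, -0.1331, 0.2168]
ee_rot: [3.136, -0.169, 0.006]
force: [-0.2, -0.1, -0.5]
width: 0.601
```

```bash
python3 -c "
from h import *
go(.6046,-.1420,.20,-.1085-1.571)
wrist('w3')
from cell import arm
d=arm.get_image('top');cv2.imwrite('pics/top3.png',cv2.resize(d['frame'][150:270,250:390],None,fx=5,fy=5))"
```

```text
slide [37.2  4.9 17. ] roll 0.001 yaw_y -1.6784 pos [ 0.5681 -0.1331  0.2168] tiltz [ 0.004 -0.002 -1.   ] F [-0.2 -0.1 -0.5] w 0.601 t 6.08 j7 -1.54
```

View pics/w3.png

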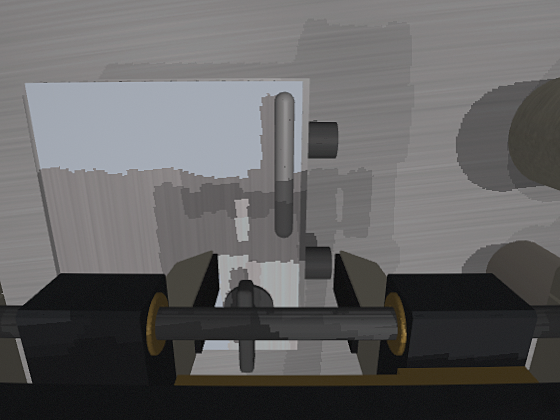

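View pics/top3.png

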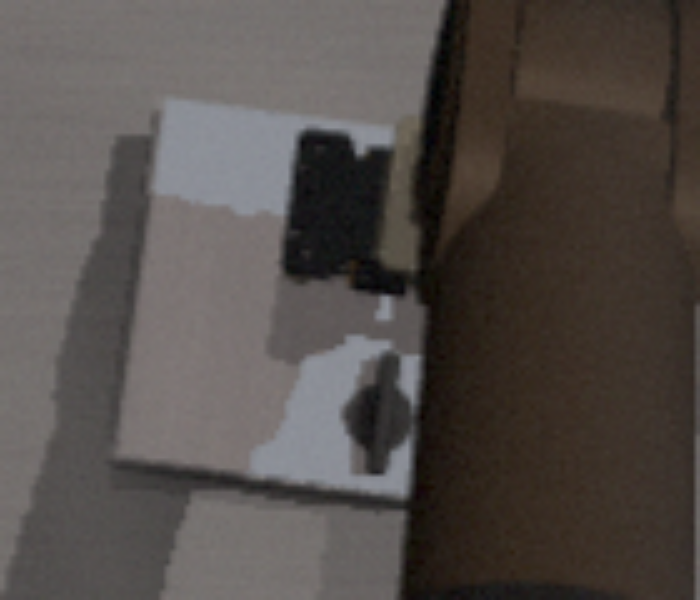

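Both views show the key bar lying along the box's x. In the wrist view the handle bar runs from (284,95) to (284,235).

```bash
python3 -c "
from h import *
d=pickle.load(open('w3.pkl','rb'))
print(proj(d,[[.6046,-.142,.149]]),unproj(d,(284.5,165),.149))
go(.6046,-.1420,.135,-.1085-1.571)"
```

```text
[[283.98155141 168.03904778]] [ 0.60646663 -0.14251194  0.149     ]
slide [39.8  7.  80.1] roll 0.002 yaw_y -1.6772 pos [ 0.5658 -0.1308  0.2151] tiltz [-0.  0. -1.] F [-0.6 -0.  -0.5] w 0.601 t 6.18 j7 -1.55
```

{"method": "jog_arm", "body": {"increments": [{"slide": [25,5,0],"roll": 0,"gripper": 0.5},{"slide": [40,7,10],"roll": 0,"gripper": 0.5},{"slide": [40,7,25],"roll": 0,"gripper": 0.5},{"slide": [40,7,45],"roll": 0,"gripper": 0.5},{"slide": [40,7,62],"roll": 0,"gripper": 0.5},{"slide": [40,7,74],"roll": 0,"gripper": 0.5},{"slide": [40,7,80],"roll": 0,"gripper": 0.5},{"slide": [40,7,80],"roll": 0,"gripper": 0.4},{"slide": [40,7,80],"roll": 0,"gripper": 0.3},{"slide": [40,7,80],"roll": 0,"gripper": 0.3}]}}

```text
clock: 7.02
position: [0.6041, -0.1417, 0.1368]
ee_rot: [3.137, -0.167, 0.002]
force: [-0.6, -0.3, -0.3]
width: 0.338
```

```bash
python3 -c "
from h import *
go(.6046,-.1420,.135,-.1085-1.571)
wrist('w4')"
```

```text
slide [0.5 0.3 1.8] roll 0.002 yaw_y -1.677 pos [ 0.6041 -0.1417  0.1368] tiltz [ 0.002 -0.    -1.   ] F [-0.6 -0.3 -0.3] w 0.338 t 7.02 j7 -1.54
```

View pics/w4.png

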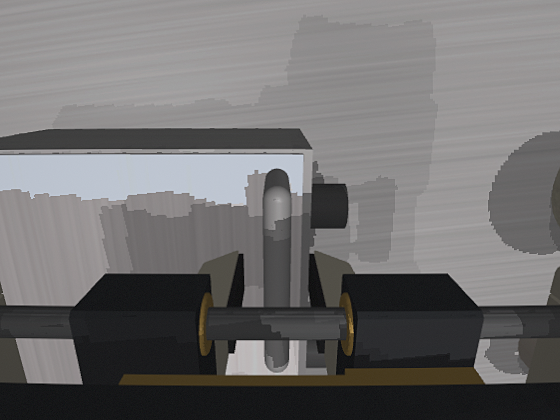

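The handle bar (column 277) is between the pads (columns 243 to 312). I'll close on it and lift along the arc.

```bash
python3 -c "
import numpy as np
a0=np.arctan2(39,-177);r=np.hypot(39,177)
P=lambda t:np.array([r*np.cos(a0-t),r*np.sin(a0-t)])
for s in (0,.4,1.2):
  print(s,[(round(t,2),[round(-(v)) for v in (P(t)-P(s))]) for t in np.arange(s,1.81,.1 if s else .07)])
"
```

```text
0 [(np.float64(0.0), [0, 0]), (np.float64(0.07), [-3, -12]), (np.float64(0.14), [-7, -24]), (np.float64(0.21), [-12, -36]), (np.float64(0.28), [-18, -47]), (np.float64(0.35), [-24, -58]), (np.float64(0.42), [-31, -69]), (np.float64(0.49), [-39, -79]), (np.float64(0.56), [-48, -88]), (np.float64(0.63), [-57, -97]), (np.float64(0.7), [-67, -105]), (np.float64(0.77), [-77, -112]), (np.float64(0.84), [-88, -119]), (np.float64(0.91), [-99, -125]), (np.float64(0.98), [-111, -130]), (np.float64(1.05), [-123, -134]), (np.float64(1.12), [-135, -137]), (np.float64(1.19), [-147, -140]), (np.float64(1.26), [-160, -141]), (np.float64(1.33), [-173, -142]), (np.float64(1.4), [-185, -142]), (np.float64(1.47), [-198, -141]), (np.float64(1.54), [-211, -139]), (np.float64(1.61), [-223, -136]), (np.float64(1.68), [-235, -133]), (np.float64(1.75), [-247, -128])]
0.4 [(np.float64(0.4), [0, 0]), (np.float64(0.5), [-11, -14]), (np.float64(0.6), [-24, -27]), (np.float64(0.7), [-38, -39]), (np.float64(0.8), [-53, -49]), (np.float64(0.9), [-68, -58]), (np.float64(1.0), [-85, -65]), (np.float64(1.1), [-102, -71]), (np.float64(1.2), [-120, -74]), (np.float64(1.3), [-138, -76]), (np.float64(1.4), [-156, -76]), (np.float64(1.5), [-174, -74]), (np.float64(1.6), [-192, -71]), (np.float64(1.7), [-209, -66]), (np.float64(1.8), [-226, -59])]
1.2 [(np.float64(1.2), [0, 0]), (np.float64(1.3), [-18, -2]), (np.float64(1.4), [-36, -2]), (np.float64(1.5), [-54, 0]), (np.float64(1.6), [-72, 3]), (np.float64(1.7), [-89, 9]), (np.float64(1.8), [-106, 16])]
```

{"method": "jog_arm", "body": {"increments": [{"slide": [0,0,0],"roll": 0,"gripper": 0.0},{"slide": [0,0,0],"roll": 0,"gripper": 0.0},{"slide": [0,0,0],"roll": 0,"gripper": 0.0},{"slide": [0,0,0],"roll": 0,"gripper": 0.0},{"slide": [0,0,0],"roll": 0,"gripper": 0.0},{"slide": [0,0,0],"roll": 0,"gripper": 0.0},{"slide": [0,0,0],"roll": 0,"gripper": 0.0},{"slide": [0,0,0],"roll": 0,"gripper": 0.0},{"slide": [0,0,-5],"roll": 0,"gripper": 0.0},{"slide": [0,-2,-10],"roll": 0,"gripper": 0.0}], "newtons": 25}}

```text
clock: 7.9
position: [0.6039, -0.1398, 0.145]
ee_rot: [3.137, -0.167, -0.001]
force: [4.5, -4.2, -8.0]
width: 0.12
```

```bash
python3 -c "
from h import *
go(.6046,-.1420,.135,-.1085-1.571);print(state()['ft_torque'])"
```

```text
slide [ 0.9  2.1 10. ] roll 0.002 yaw_y -1.6771 pos [ 0.6039 -0.1398  0.145 ] tiltz [-0. -0. -1.] F [ 4.5 -4.2 -8. ] w 0.12 t 7.9 j7 -1.54
[-0.78954756 -0.93155901 -0.01221547]
```

{"method": "jog_arm", "body": {"increments": [{"slide": [0,-5,-14],"roll": 0,"gripper": 0.0},{"slide": [0,-10,-26],"roll": 0,"gripper": 0.0},{"slide": [0,-16,-37],"roll": 0,"gripper": 0.0},{"slide": [0,-22,-48],"roll": 0,"gripper": 0.0},{"slide": [0,-29,-59],"roll": 0,"gripper": 0.0},{"slide": [0,-37,-69],"roll": 0,"gripper": 0.0},{"slide": [0,-46,-78],"roll": 0,"gripper": 0.0},{"slide": [0,-55,-87],"roll": 0,"gripper": 0.0},{"slide": [0,-65,-95],"roll": 0,"gripper": 0.0},{"slide": [0,-75,-102],"roll": 0,"gripper": 0.0}]}}

```text
clock: 8.73
position: [0.6116, -0.0702, 0.2488]
ee_rot: [3.13, -0.174, 0.001]
force: [-0.8, -14.3, 4.5]
width: 0.119
```

```bash
cat >> h.py <<'E'
B=(.5588,-.0545,-.1085)
def box(X):
    c,s=np.cos(B[2]),np.sin(B[2]);x,y=X[0]-B[0],X[1]-B[1];return np.array([c*x+s*y,-s*x+c*y,X[2]])
E
python3 -c "
from h import *
go(.6046,-.1420,.135,-.1085-1.571);s=state();print(s['ft_torque']);b=box(s['position']);print(b, 'theta if gripped',np.arctan2(39,-177)-np.arctan2(b[2]+.0125-.110,b[1]-.095), np.hypot(b[2]+.0125-.110,b[1]-.095))"
```

```text
slide [  0.9  71.4 114.3] roll -0.002 yaw_y -1.6816 pos [ 0.6116 -0.0702  0.2488] tiltz [ 0.    -0.006 -1.   ] F [ -0.8 -14.3   4.5] w 0.119 t 8.73 j7 -1.67
[-3.32710172e+00  3.87154097e-01 -1.63186078e-03]
[ 0.05416414 -0.00987339  0.24882743] theta if gripped 0.7478946392572086 0.18411523355658424
```

{"method": "jog_arm", "body": {"increments": [{"slide": [0,-11,-6],"roll": 0,"gripper": 0.0},{"slide": [0,-22,-12],"roll": 0,"gripper": 0.0},{"slide": [0,-34,-16],"roll": 0,"gripper": 0.0},{"slide": [0,-46,-20],"roll": 0,"gripper": 0.0},{"slide": [0,-58,-23],"roll": 0,"gripper": 0.0},{"slide": [0,-70,-26],"roll": 0,"gripper": 0.0},{"slide": [0,-83,-27],"roll": 0,"gripper": 0.0},{"slide": [0,-96,-28],"roll": 0,"gripper": 0.0},{"slide": [0,-108,-28],"roll": 0,"gripper": 0.0},{"slide": [0,-121,-27],"roll": 0,"gripper": 0.0}]}}

```text
clock: 9.57
position: [0.6254, 0.0544, 0.2784]
ee_rot: [3.136, -0.169, 0.007]
force: [-4.1, -3.0, 15.6]
width: 0.122
```

```bash
python3 -c "
from h import *
go(.6046,-.1420,.135,-.1085-1.571);s=state();print(s['ft_torque']);b=box(s['position']);print(b, 'theta if gripped',np.arctan2(39,-177)-np.arctan2(b[2]+.0125-.110,b[1]-.095), np.hypot(b[2]+.0125-.110,b[1]-.095))
wrist('w5')"
```

```text
slide [-1.000e-01  1.974e+02  1.435e+02] roll 0.001 yaw_y -1.6786 pos [0.6254 0.0544 0.2784] tiltz [ 0.004 -0.001 -1.   ] F [-4.1 -3.  15.6] w 0.122 t 9.57 j7 -1.87
[-1.01288727  0.7318355   0.17221381]
[0.05437907 0.1154183  0.27835136] theta if gripped 1.4663476319928286 0.18200032881646983
```

View pics/w5.png

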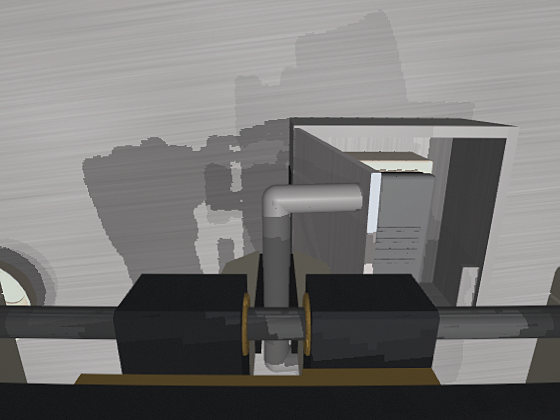

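The panel is nearly upright, with the inside visible and the bar firmly held. I'll continue to about 1.8 rad and then release.

{"method": "jog_arm", "body": {"increments": [{"slide": [0,-13,2],"roll": 0,"gripper": 0.0},{"slide": [0,-25,5],"roll": 0,"gripper": 0.0},{"slide": [0,-37,8],"roll": 0,"gripper": 0.0},{"slide": [0,-49,13],"roll": 0,"gripper": 0.0},{"slide": [0,-55,16],"roll": 0,"gripper": 0.0},{"slide": [0,-55,16],"roll": 0,"gripper": 0.0},{"slide": [0,-55,16],"roll": 0,"gripper": 0.0},{"slide": [0,-55,16],"roll": 0,"gripper": 0.18},{"slide": [0,-55,16],"roll": 0,"gripper": 0.22},{"slide": [0,-55,16],"roll": 0,"gripper": 0.22}]}}

```text
clock: 10.45
position: [0.63, 0.1097, 0.2584]
ee_rot: [3.137, -0.167, -0.002]
force: [0.6, 0.3, 0.9]
width: 0.214
```

```bash
python3 -c "
from h import *
go(.6046,-.1420,.135,-.1085-1.571);s=state();print(s['ft_torque']);b=box(s['position']);print(b, 'theta if gripped',np.arctan2(39,-177)-np.arctan2(b[2]+.0125-.110,b[1]-.095), np.hypot(b[2]+.0125-.110,b[1]-.095))
wrist('w6')"
```

```text
slide [  1.6 252.9 123.6] roll 0.002 yaw_y -1.6772 pos [0.63   0.1097 0.2584] tiltz [-0.001 -0.    -1.   ] F [0.6 0.3 0.9] w 0.214 t 10.45 j7 -1.96
[0.11057176 0.04244572 0.00622822]
[0.0530089  0.17094469 0.25843489] theta if gripped 1.7948362391514123 0.17795402755491047
```

View pics/w6.png

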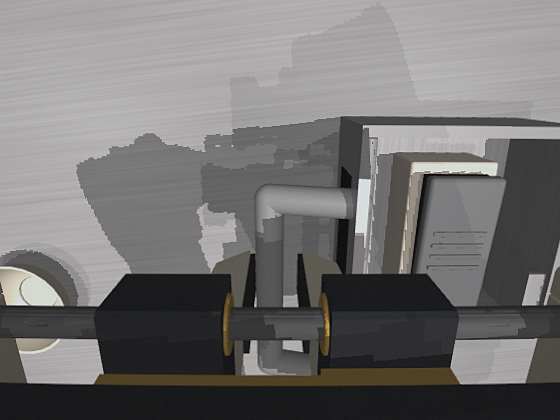

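{"method": "jog_arm", "body": {"increments": [{"slide": [0,0,-10],"roll": 0,"gripper": 0.22},{"slide": [0,0,-30],"roll": 0,"gripper": 0.22},{"slide": [0,0,-60],"roll": 0,"gripper": 0.22},{"slide": [0,0,-85],"roll": 0,"gripper": 0.22},{"slide": [0,10,-90],"roll": 0,"gripper": 0.1},{"slide": [-10,45,-90],"roll": 0,"gripper": 0},{"slide": [-20,85,-90],"roll": -0.1,"gripper": 0},{"slide": [-30,125,-90],"roll": -0.22,"gripper": 0},{"slide": [-40,165,-90],"roll": -0.34,"gripper": 0},{"slide": [-50,200,-90],"roll": -0.46,"gripper": 0}]}}

```text
clock: 11.33
position: [0.5581, -0.0866, 0.3491]
ee_rot: [3.09, 0.559, -0.0]
force: [0.0, -1.2, 0.8]
width: 0.005
```

```bash
python3 -c "
from h import *
x=T(B,[[0,-.06,.33]])[0];go(*x,-.1085)"
```

```text
slide [-15.1  23.7  19.1] roll -1.104 yaw_y -1.2128 pos [ 0.5581 -0.0866  0.3491] tiltz [-0.    -0.001 -1.   ] F [ 0.  -1.2  0.8] w 0.005 t 11.33 j7 -1.17
```

{"method": "jog_arm", "body": {"increments": [{"slide": [-5,8,0],"roll": -0.12,"gripper": 0},{"slide": [-10,15,0],"roll": -0.24,"gripper": 0},{"slide": [-15,23,0],"roll": -0.36,"gripper": 0},{"slide": [-15,23,0],"roll": -0.48,"gripper": 0},{"slide": [-15,23,0],"roll": -0.6,"gripper": 0},{"slide": [-15,23,0],"roll": -0.72,"gripper": 0},{"slide": [-15,23,0],"roll": -0.84,"gripper": 0},{"slide": [-15,23,0],"roll": -0.96,"gripper": 0},{"slide": [-15,23,0],"roll": -1.06,"gripper": 0},{"slide": [-15,23,0],"roll": -1.1,"gripper": 0}]}}

```text
clock: 12.17
position: [0.553, -0.111, 0.349]
ee_rot: [2.342, 2.094, -0.001]
force: [-1.4, -0.4, -0.8]
width: 0.007
```

```bash
python3 -c "
from h import *
x=T(B,[[0,-.06,.33]])[0];go(*x,-.1085);d=wrist('w7')
print([ (k,float(d['depth'][k[1],k[0]])) for k in [(280,100),(240,120),(320,120)]])
from cell import arm
e=arm.get_image('side');pickle.dump(e,open('side7.pkl','wb'));cv2.imwrite('pics/side7.png',e['frame'])
"
```

```text
slide [-3.2 -0.3 19. ] roll -0.003 yaw_y -0.1117 pos [ 0.553 -0.111  0.349] tiltz [-0. -0. -1.] F [-1.4 -0.4 -0.8] w 0.007 t 12.17 j7 -0.07
[((280, 100), 0.3926994800567627), ((240, 120), 0.40169063210487366), ((320, 120), 0.39792343974113464)]
```

View pics/w7.png

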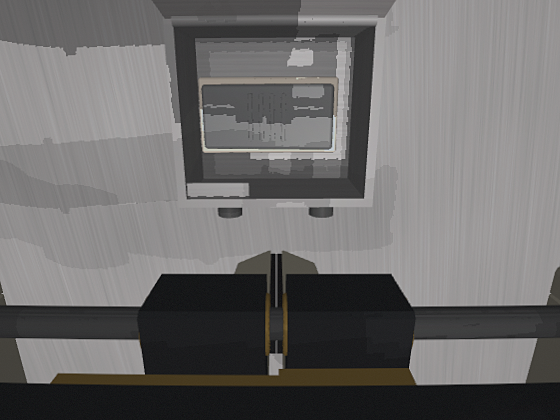

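View pics/side7.png

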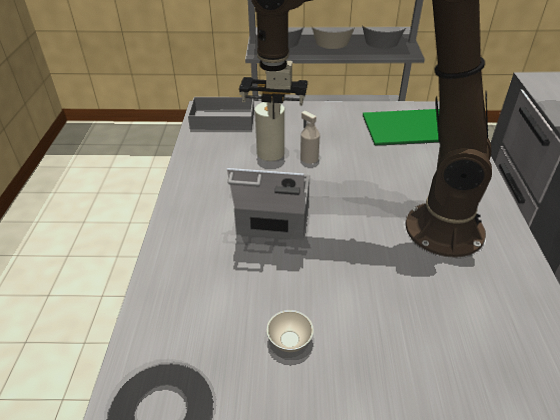

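The panel stands open with the key still turned. In the wrist picture the cover spans (203,85) to (335,150), with the white cartridge rim around it. I'll use depth for heights and position.

Run:
```python
from h import *
d=pickle.load(open('w7.pkl','rb'))
v,u=np.mgrid[20:205:1,170:385:1];z=d['depth'][v,u]
n=cv2.undistortPoints(np.stack([u,v],-1).reshape(-1,1,2).astype(float),d['intrinsics'],d['dist_coeffs'])[:,0]
P=np.c_[n*z.reshape(-1,1),z.reshape(-1)]
W=(P-d['t'])@d['R']
b=np.array([box(w) for w in W]).reshape(v.shape+(3,))
np.save('b7.npy',b)
for row in (90,100,110,117,125,135,145): 
    print(row,[tuple((b[row-20,c-170]*1000).round().astype(int)) for c in (205,215,235,269,300,320,332)])
# rim / cartridge
print([tuple((b[r-20,c-170]*1000).round(0)) for r,c in ((81,269),(81,220),(81,320),(151,269),(117,201),(117,337),(24,270),(202,300))])
print("row profile col269",[(r,tuple((b[r-20,269-170]*1000)[1:].round())) for r in range(68,166,2)])
print("col profile row117",[(c,tuple((b[97,c-170]*1000)[[0,2]].round())) for c in list(range(194,212))+list(range(326,346))])
```

```text
90 [(np.int64(-75), np.int64(27), np.int64(92)), (np.int64(-64), np.int64(27), np.int64(91)), (np.int64(-43), np.int64(27), np.int64(92)), (np.int64(-6), np.int64(26), np.int64(94)), (np.int64(27), np.int64(26), np.int64(98)), (np.int64(48), np.int64(26), np.int64(99)), (np.int64(61), np.int64(26), np.int64(99))]
100 [(np.int64(-76), np.int64(16), np.int64(91)), (np.int64(-65), np.int64(16), np.int64(91)), (np.int64(-43), np.int64(16), np.int64(93)), (np.int64(-6), np.int64(16), np.int64(96)), (np.int64(27), np.int64(16), np.int64(98)), (np.int64(48), np.int64(16), np.int64(101)), (np.int64(61), np.int64(16), np.int64(99))]
110 [(np.int64(-76), np.int64(6), np.int64(90)), (np.int64(-65), np.int64(6), np.int64(91)), (np.int64(-43), np.int64(6), np.int64(93)), (np.int64(-6), np.int64(6), np.int64(95)), (np.int64(27), np.int64(6), np.int64(98)), (np.int64(49), np.int64(6), np.int64(100)), (np.int64(62), np.int64(6), np.int64(98))]
117 [(np.int64(-77), np.int64(-2), np.int64(90)), (np.int64(-66), np.int64(-2), np.int64(90)), (np.int64(-44), np.int64(-2), np.int64(92)), (np.int64(-6), np.
[... 4841 characters left out ...]
loat64(1.0), np.float64(506.0))), (331, (np.float64(61.0), np.float64(100.0))), (332, (np.float64(62.0), np.float64(98.0))), (333, (np.float64(68.0), np.float64(69.0))), (334, (np.float64(69.0), np.float64(68.0))), (335, (np.float64(70.0), np.float64(70.0))), (336, (np.float64(71.0), np.float64(68.0))), (337, (np.float64(82.0), np.float64(8.0))), (338, (np.float64(84.0), np.float64(6.0))), (339, (np.float64(85.0), np.float64(8.0))), (340, (np.float64(86.0), np.float64(9.0))), (341, (np.float64(88.0), np.float64(7.0))), (342, (np.float64(89.0), np.float64(7.0))), (343, (np.float64(90.0), np.float64(7.0))), (344, (np.float64(91.0), np.float64(9.0))), (345, (np.float64(93.0), np.float64(9.0)))]
```

```bash
python3 -c "
from h import *
x=T(B,[[.042,-.003,.107]])[0];go(*x,-.1085)"
```

```text
slide [ 54.2  41.1 242. ] roll -0.009 yaw_y -0.1172 pos [ 0.5531 -0.1109  0.349 ] tiltz [-0. -0. -1.] F [-0.1  0.1  0.3] w 0.006 t 12.27 j7 -0.08
```

{"method": "jog_arm", "body": {"increments": [{"slide": [27,20,10],"roll": -0.01,"gripper": 0},{"slide": [54,41,30],"roll": -0.01,"gripper": 0},{"slide": [54,41,65],"roll": -0.01,"gripper": 0},{"slide": [54,41,100],"roll": -0.01,"gripper": 0},{"slide": [54,41,135],"roll": -0.01,"gripper": 0},{"slide": [54,41,165],"roll": -0.01,"gripper": 0},{"slide": [54,41,190],"roll": -0.01,"gripper": 0},{"slide": [54,41,210],"roll": -0.01,"gripper": 0},{"slide": [54,41,220],"roll": -0.01,"gripper": 0},{"slide": [54,41,225],"roll": -0.01,"gripper": 0}]}}

```text
clock: 13.1
position: [0.5996, -0.0618, 0.1223]
ee_rot: [-2.338, -2.097, 0.003]
force: [0.8, 0.5, -0.3]
width: 0.006
```

```bash
python3 -c "
from h import *
x=T(B,[[.042,-.003,.107]])[0];go(*x,-.1085);wrist('w8')"
```

```text
slide [-0.1  0.7 15.3] roll -0.0 yaw_y -0.1086 pos [ 0.5996 -0.0618  0.1223] tiltz [-0.002 -0.    -1.   ] F [ 0.8  0.5 -0.3] w 0.006 t 13.1 j7 -0.23
```

View pics/w8.png

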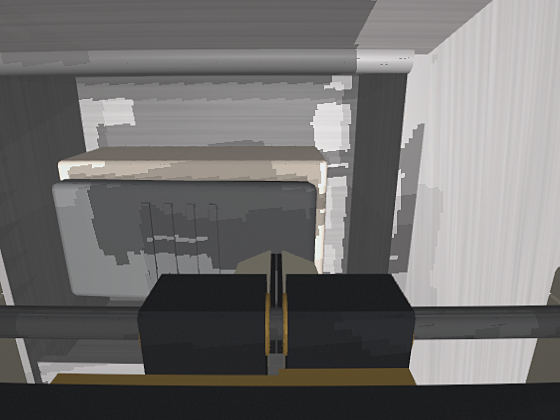

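The closed fingers (column 277) are over the cover's right (far) end. I'll go down slowly.

{"method": "jog_arm", "body": {"increments": [{"slide": [0,1,4],"roll": 0,"gripper": 0},{"slide": [0,1,8],"roll": 0,"gripper": 0},{"slide": [0,1,12],"roll": 0,"gripper": 0},{"slide": [0,1,15],"roll": 0,"gripper": 0},{"slide": [0,1,17],"roll": 0,"gripper": 0},{"slide": [0,1,18],"roll": 0,"gripper": 0},{"slide": [0,1,19],"roll": 0,"gripper": 0},{"slide": [0,1,20],"roll": 0,"gripper": 0},{"slide": [0,1,20],"roll": 0,"gripper": 0},{"slide": [0,1,20],"roll": 0,"gripper": 0}]}}

```text
clock: 13.98
position: [0.6015, -0.0616, 0.1038]
ee_rot: [2.337, 2.099, -0.0]
force: [0.1, 0.6, 0.2]
width: 0.006
```

{"method": "jog_arm", "body": {"increments": [{"slide": [0,0,0.4],"roll": 0,"gripper": 0},{"slide": [0,0,0.8],"roll": 0,"gripper": 0},{"slide": [0,0,1.2],"roll": 0,"gripper": 0},{"slide": [0,0,1.6],"roll": 0,"gripper": 0},{"slide": [0,0,2.0],"roll": 0,"gripper": 0},{"slide": [0,0,2.4],"roll": 0,"gripper": 0},{"slide": [0,0,2.8],"roll": 0,"gripper": 0},{"slide": [0,0,3.2],"roll": 0,"gripper": 0},{"slide": [0,0,3.6],"roll": 0,"gripper": 0},{"slide": [0,0,4],"roll": 0,"gripper": 0}]}}

```text
clock: 14.82
position: [0.6015, -0.0617, 0.0998]
ee_rot: [2.337, 2.099, 0.0]
force: [-1.3, 0.3, 4.1]
width: 0.002
```

Contact at 0.0998. I'll keep pressing slowly.

{"method": "jog_arm", "body": {"increments": [{"slide": [0,0,0.3],"roll": 0,"gripper": 0},{"slide": [0,0,0.6],"roll": 0,"gripper": 0},{"slide": [0,0,0.9],"roll": 0,"gripper": 0},{"slide": [0,0,1.2],"roll": 0,"gripper": 0},{"slide": [0,0,1.5],"roll": 0,"gripper": 0},{"slide": [0,0,1.8],"roll": 0,"gripper": 0},{"slide": [0,0,2.1],"roll": 0,"gripper": 0},{"slide": [0,0,2.4],"roll": 0,"gripper": 0},{"slide": [0,0,2.7],"roll": 0,"gripper": 0},{"slide": [0,0,3.0],"roll": 0,"gripper": 0}]}}

```text
clock: 15.65
position: [0.6018, -0.0616, 0.0977]
ee_rot: [2.337, 2.099, 0.001]
force: [-4.0, 0.9, 9.6]
width: 0.008
```

{"method": "jog_arm", "body": {"increments": [{"slide": [0,0,0.3],"roll": 0,"gripper": 0},{"slide": [0,0,0.6],"roll": 0,"gripper": 0},{"slide": [0,0,0.9],"roll": 0,"gripper": 0},{"slide": [0,0,1.2],"roll": 0,"gripper": 0},{"slide": [0,0,1.5],"roll": 0,"gripper": 0},{"slide": [0,0,1.8],"roll": 0,"gripper": 0},{"slide": [0,0,2.1],"roll": 0,"gripper": 0},{"slide": [0,0,2.4],"roll": 0,"gripper": 0},{"slide": [0,0,2.7],"roll": 0,"gripper": 0},{"slide": [0,0,3.0],"roll": 0,"gripper": 0}]}}

```text
clock: 16.48
position: [0.6018, -0.0616, 0.0947]
ee_rot: [2.337, 2.099, 0.001]
force: [-2.7, -0.7, 9.6]
width: 0.007
```

{"method": "jog_arm", "body": {"increments": [{"slide": [0,0,0.5],"roll": 0,"gripper": 0},{"slide": [0,0,1.0],"roll": 0,"gripper": 0},{"slide": [0,0,1.5],"roll": 0,"gripper": 0},{"slide": [0,0,2.0],"roll": 0,"gripper": 0},{"slide": [0,0,2.5],"roll": 0,"gripper": 0},{"slide": [0,0,3.0],"roll": 0,"gripper": 0},{"slide": [0,0,3.5],"roll": 0,"gripper": 0},{"slide": [0,0,4.0],"roll": 0,"gripper": 0},{"slide": [0,0,4.5],"roll": 0,"gripper": 0},{"slide": [0,0,5.0],"roll": 0,"gripper": 0}]}}

```text
clock: 17.32
position: [0.6023, -0.0617, 0.0901]
ee_rot: [2.336, 2.098, 0.002]
force: [-1.2, -0.4, 13.0]
width: 0.005
```

{"method": "jog_arm", "body": {"increments": [{"slide": [0,0,0.2],"roll": 0,"gripper": 0},{"slide": [0,0,0.4],"roll": 0,"gripper": 0},{"slide": [0,0,0.6],"roll": 0,"gripper": 0},{"slide": [0,0,0.8],"roll": 0,"gripper": 0},{"slide": [0,0,1.0],"roll": 0,"gripper": 0},{"slide": [0,0,1.2],"roll": 0,"gripper": 0},{"slide": [0,0,1.4],"roll": 0,"gripper": 0},{"slide": [0,0,1.6],"roll": 0,"gripper": 0},{"slide": [0,0,1.8],"roll": 0,"gripper": 0},{"slide": [0,0,2.0],"roll": 0,"gripper": 0}]}}

```text
clock: 18.15
position: [0.6026, -0.0618, 0.0882]
ee_rot: [2.336, 2.098, 0.003]
force: [-2.3, -0.8, 11.7]
width: 0.003
```

Still yielding at about 12 N. From here I'll go 1 mm per call.

{"method": "jog_arm", "body": {"increments": [{"slide": [0,0,0.1],"roll": 0,"gripper": 0},{"slide": [0,0,0.2],"roll": 0,"gripper": 0},{"slide": [0,0,0.3],"roll": 0,"gripper": 0},{"slide": [0,0,0.4],"roll": 0,"gripper": 0},{"slide": [0,0,0.5],"roll": 0,"gripper": 0},{"slide": [0,0,0.6],"roll": 0,"gripper": 0},{"slide": [0,0,0.7],"roll": 0,"gripper": 0},{"slide": [0,0,0.8],"roll": 0,"gripper": 0},{"slide": [0,0,0.9],"roll": 0,"gripper": 0},{"slide": [0,0,1.0],"roll": 0,"gripper": 0}]}}

```text
clock: 18.98
position: [0.6027, -0.0617, 0.0873]
ee_rot: [2.336, 2.098, 0.003]
force: [-2.4, -0.3, 12.4]
width: 0.004
```

{"method": "jog_arm", "body": {"increments": [{"slide": [0,0,0.1],"roll": 0,"gripper": 0},{"slide": [0,0,0.2],"roll": 0,"gripper": 0},{"slide": [0,0,0.3],"roll": 0,"gripper": 0},{"slide": [0,0,0.4],"roll": 0,"gripper": 0},{"slide": [0,0,0.5],"roll": 0,"gripper": 0},{"slide": [0,0,0.6],"roll": 0,"gripper": 0},{"slide": [0,0,0.7],"roll": 0,"gripper": 0},{"slide": [0,0,0.8],"roll": 0,"gripper": 0},{"slide": [0,0,0.9],"roll": 0,"gripper": 0},{"slide": [0,0,1.0],"roll": 0,"gripper": 0}]}}

```text
clock: 19.82
position: [0.6028, -0.0617, 0.0869]
ee_rot: [2.335, 2.098, 0.003]
force: [-3.8, -1.0, 19.8]
width: 0.003
```

{"method": "jog_arm", "body": {"increments": [{"slide": [0,0,0.0],"roll": 0,"gripper": 0},{"slide": [0,0,0.1],"roll": 0,"gripper": 0},{"slide": [0,0,0.1],"roll": 0,"gripper": 0},{"slide": [0,0,0.2],"roll": 0,"gripper": 0},{"slide": [0,0,0.2],"roll": 0,"gripper": 0},{"slide": [0,0,0.3],"roll": 0,"gripper": 0},{"slide": [0,0,0.3],"roll": 0,"gripper": 0},{"slide": [0,0,0.3],"roll": 0,"gripper": 0},{"slide": [0,0,0.3],"roll": 0,"gripper": 0},{"slide": [0,0,0.3],"roll": 0,"gripper": 0}]}}

```text
clock: 20.65
position: [0.6028, -0.0617, 0.0869]
ee_rot: [2.335, 2.097, 0.003]
force: [-4.8, 0.3, 21.4]
width: 0.006
```

The far end has stopped dead. Next I'll lift and move to the near end.

{"method": "jog_arm", "body": {"increments": [{"slide": [0,0,-3],"roll": 0,"gripper": 0},{"slide": [0,0,-15],"roll": 0,"gripper": 0},{"slide": [0,0,-25],"roll": 0,"gripper": 0},{"slide": [0,-25,-30],"roll": 0,"gripper": 0},{"slide": [0,-55,-30],"roll": 0,"gripper": 0},{"slide": [0,-80,-30],"roll": 0,"gripper": 0},{"slide": [0,-100,-30],"roll": 0,"gripper": 0},{"slide": [0,-100,-30],"roll": 0,"gripper": 0},{"slide": [0,-100,-30],"roll": 0,"gripper": 0},{"slide": [0,-100,-30],"roll": 0,"gripper": 0}]}}

```text
clock: 21.48
position: [0.5032, -0.051, 0.1152]
ee_rot: [2.336, 2.098, 0.002]
force: [-0.1, -0.4, 0.9]
width: 0.007
```

```bash
python3 -c "
from h import *
x=T(B,[[-.058,-.003,.100]])[0];go(*x,-.1085);d=wrist('w9')
v,u=np.mgrid[180:270:10,200:460:20];z=d['depth'][v,u]
n=cv2.undistortPoints(np.stack([u,v],-1).reshape(-1,1,2).astype(float),d['intrinsics'],d['dist_coeffs'])[:,0]
W=(np.c_[n*z.reshape(-1,1),z.reshape(-1)]-d['t'])@d['R']
b=np.array([box(w)*1000 for w in W]).reshape(v.shape+(3,)).round().astype(int)
for r in (2,4,6): print([tuple(map(int,q)) for q in b[r]])
"
```

```text
slide [-0.4 -2.3 15.2] roll 0.001 yaw_y -0.1072 pos [ 0.5032 -0.051   0.1152] tiltz [ 0.002 -0.    -1.   ] F [-0.1 -0.4  0.9] w 0.007 t 21.48 j7 -0.25
[(-101, 17, 60), (-88, 19, 68), (-74, 25, 86), (-56, 80, 272), (-53, 25, 85), (-42, 25, 86), (-32, 25, 85), (-21, 25, 85), (-11, 25, 87), (0, 25, 87), (10, 25, 87), (22, 25, 86), (32, 25, 87)]
[(-101, 6, 64), (-98, -15, 6), (-75, 13, 85), (-64, 13, 85), (-53, 14, 86), (-42, 13, 86), (-31, 13, 85), (-20, 13, 85), (-10, 14, 86), (1, 13, 85), (11, 14, 88), (23, 14, 86), (34, 13, 86)]
[(-100, -5, 70), (-99, -32, 6), (-75, 1, 84), (-64, 2, 85), (-53, 1, 85), (-42, 2, 86), (-31, 2, 85), (-20, 2, 85), (-9, 2, 86), (2, 2, 86), (13, 2, 86), (24, 2, 87), (35, 2, 87)]
```

View pics/w9.png

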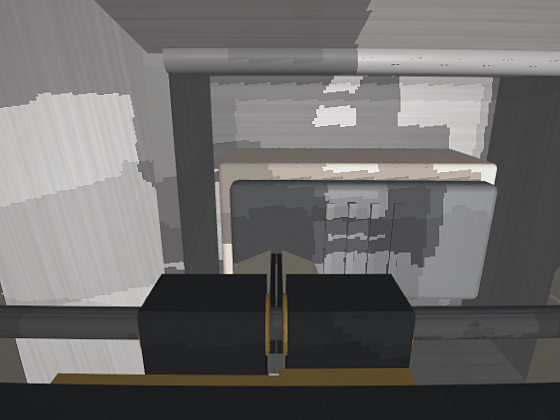

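The cover is now nearly level, at 85 to 87 mm along its length. I'll press the near end too.

{"method": "jog_arm", "body": {"increments": [{"slide": [0,-2,4],"roll": 0,"gripper": 0},{"slide": [0,-2,8],"roll": 0,"gripper": 0},{"slide": [0,-2,12],"roll": 0,"gripper": 0},{"slide": [0,-2,16],"roll": 0,"gripper": 0},{"slide": [0,-2,19],"roll": 0,"gripper": 0},{"slide": [0,-2,21],"roll": 0,"gripper": 0},{"slide": [0,-2,23],"roll": 0,"gripper": 0},{"slide": [0,-2,24],"roll": 0,"gripper": 0},{"slide": [0,-2,24.5],"roll": 0,"gripper": 0},{"slide": [0,-2,25],"roll": 0,"gripper": 0}]}}

```text
clock: 22.37
position: [0.5001, -0.0507, 0.0895]
ee_rot: [2.337, 2.099, 0.0]
force: [0.3, -0.3, 0.1]
width: 0.005
```

{"method": "jog_arm", "body": {"increments": [{"slide": [0,0,0.3],"roll": 0,"gripper": 0},{"slide": [0,0,0.6],"roll": 0,"gripper": 0},{"slide": [0,0,0.9],"roll": 0,"gripper": 0},{"slide": [0,0,1.2],"roll": 0,"gripper": 0},{"slide": [0,0,1.5],"roll": 0,"gripper": 0},{"slide": [0,0,1.8],"roll": 0,"gripper": 0},{"slide": [0,0,2.1],"roll": 0,"gripper": 0},{"slide": [0,0,2.4],"roll": 0,"gripper": 0},{"slide": [0,0,2.7],"roll": 0,"gripper": 0},{"slide": [0,0,3.0],"roll": 0,"gripper": 0}]}}

```text
clock: 23.2
position: [0.5001, -0.0507, 0.0869]
ee_rot: [2.337, 2.099, -0.0]
force: [-3.5, -0.1, 12.4]
width: 0.003
```

{"method": "jog_arm", "body": {"increments": [{"slide": [0,0,0.1],"roll": 0,"gripper": 0},{"slide": [0,0,0.2],"roll": 0,"gripper": 0},{"slide": [0,0,0.3],"roll": 0,"gripper": 0},{"slide": [0,0,0.4],"roll": 0,"gripper": 0},{"slide": [0,0,0.5],"roll": 0,"gripper": 0},{"slide": [0,0,0.6],"roll": 0,"gripper": 0},{"slide": [0,0,0.7],"roll": 0,"gripper": 0},{"slide": [0,0,0.8],"roll": 0,"gripper": 0},{"slide": [0,0,0.8],"roll": 0,"gripper": 0},{"slide": [0,0,0.8],"roll": 0,"gripper": 0}]}}

```text
clock: 24.03
position: [0.5001, -0.0508, 0.0868]
ee_rot: [2.337, 2.099, 0.0]
force: [-5.9, 1.3, 18.3]
width: 0.003
```

The near end has stopped dead at the same height (0.0868). I'll check the far end again in case it rocked up.

{"method": "jog_arm", "body": {"increments": [{"slide": [0,0,-3],"roll": 0,"gripper": 0},{"slide": [0,0,-12],"roll": 0,"gripper": 0},{"slide": [0,30,-15],"roll": 0,"gripper": 0},{"slide": [0,65,-15],"roll": 0,"gripper": 0},{"slide": [0,90,-15],"roll": 0,"gripper": 0},{"slide": [0,100,-15],"roll": 0,"gripper": 0},{"slide": [0,100,-12],"roll": 0,"gripper": 0},{"slide": [0,100,-8],"roll": 0,"gripper": 0},{"slide": [0,100,-5],"roll": 0,"gripper": 0},{"slide": [0,100,-4],"roll": 0,"gripper": 0}]}}

```text
clock: 24.87
position: [0.5978, -0.0613, 0.0889]
ee_rot: [-2.336, -2.099, 0.002]
force: [0.2, 0.7, -0.1]
width: 0.004
```

{"method": "jog_arm", "body": {"increments": [{"slide": [0,0,0.3],"roll": 0,"gripper": 0},{"slide": [0,0,0.6],"roll": 0,"gripper": 0},{"slide": [0,0,0.9],"roll": 0,"gripper": 0},{"slide": [0,0,1.2],"roll": 0,"gripper": 0},{"slide": [0,0,1.5],"roll": 0,"gripper": 0},{"slide": [0,0,1.8],"roll": 0,"gripper": 0},{"slide": [0,0,2.1],"roll": 0,"gripper": 0},{"slide": [0,0,2.4],"roll": 0,"gripper": 0},{"slide": [0,0,2.7],"roll": 0,"gripper": 0},{"slide": [0,0,3.0],"roll": 0,"gripper": 0}]}}

```text
clock: 25.7
position: [0.5996, -0.0614, 0.0871]
ee_rot: [2.337, 2.099, 0.0]
force: [-2.1, -0.9, 7.7]
width: 0.006
```

{"method": "jog_arm", "body": {"increments": [{"slide": [0,0,0.1],"roll": 0,"gripper": 0},{"slide": [0,0,0.2],"roll": 0,"gripper": 0},{"slide": [0,0,0.3],"roll": 0,"gripper": 0},{"slide": [0,0,0.4],"roll": 0,"gripper": 0},{"slide": [0,0,0.5],"roll": 0,"gripper": 0},{"slide": [0,0,0.6],"roll": 0,"gripper": 0},{"slide": [0,0,0.7],"roll": 0,"gripper": 0},{"slide": [0,0,0.8],"roll": 0,"gripper": 0},{"slide": [0,0,0.9],"roll": 0,"gripper": 0},{"slide": [0,0,1.0],"roll": 0,"gripper": 0}]}}

```text
clock: 26.53
position: [0.5996, -0.0614, 0.0869]
ee_rot: [2.337, 2.099, 0.0]
force: [-5.7, -0.1, 15.5]
width: 0.003
```

Both ends sit on hard stops at 0.0868 to 0.0869. I'll retreat straight up, then check.

{"method": "jog_arm", "body": {"increments": [{"slide": [0,0,-5],"roll": 0,"gripper": 0},{"slide": [0,0,-25],"roll": 0,"gripper": 0},{"slide": [0,0,-60],"roll": 0,"gripper": 0},{"slide": [0,0,-95],"roll": 0,"gripper": 0},{"slide": [0,0,-130],"roll": 0,"gripper": 0},{"slide": [0,0,-165],"roll": 0,"gripper": 0},{"slide": [0,0,-200],"roll": 0,"gripper": 0},{"slide": [-20,-10,-230],"roll": 0,"gripper": 0},{"slide": [-45,-25,-250],"roll": 0,"gripper": 0},{"slide": [-60,-40,-260],"roll": 0,"gripper": 0}]}}

```text
clock: 27.37
position: [0.5536, -0.119, 0.3488]
ee_rot: [2.335, 2.095, 0.003]
force: [-0.0, -0.9, -0.0]
width: 0.002
```

{"method": "jog_arm", "body": {"increments": [{"slide": [0,0,0],"roll": 0,"gripper": 0},{"slide": [0,0,0],"roll": 0,"gripper": 0},{"slide": [0,0,0],"roll": 0,"gripper": 0},{"slide": [0,0,0],"roll": 0,"gripper": 0},{"slide": [0,0,0],"roll": 0,"gripper": 0},{"slide": [0,0,0],"roll": 0,"gripper": 0},{"slide": [0,0,0],"roll": 0,"gripper": 0},{"slide": [0,0,0],"roll": 0,"gripper": 0},{"slide": [0,0,0],"roll": 0,"gripper": 0},{"slide": [0,0,0],"roll": 0,"gripper": 0}]}}

```text
clock: 28.2
position: [0.5533, -0.1167, 0.3456]
ee_rot: [-2.337, -2.1, 0.0]
force: [1.0, 0.4, -0.7]
width: 0.006
```

Run:
```python
from h import *
from cell import arm
go(.5,0,.3); d=wrist('w10')
v,u=np.mgrid[20:205:1,170:385:1];z=d['depth'][v,u]
n=cv2.undistortPoints(np.stack([u,v],-1).reshape(-1,1,2).astype(float),d['intrinsics'],d['dist_coeffs'])[:,0]
W=(np.c_[n*z.reshape(-1,1),z.reshape(-1)]-d['t'])@d['R']
b=np.array([box(w)*1000 for w in W])
def med(x,y,r=5):
    m=(abs(b[:,0]-x)<r)&(abs(b[:,1]-y)<r)&(b[:,2]>50)&(b[:,2]<150);return m.sum(),np.median(b[m,2]).round(1)
for x in(-58,-40,-8,20,42):print(x,med(x,-3))
m=(abs(b[:,0])<60)&(b[:,1]>33)&(b[:,1]<41)&(b[:,2]>60)&(b[:,2]<76);print("seat",m.sum(),np.median(b[m,2]))
m=(abs(b[:,0])<90)&(b[:,1]<-92)&(b[:,2]>100);print("rim",m.sum(),np.median(b[m,2]))
e=arm.get_image('side');cv2.imwrite('pics/side10.png',e['frame'])
```

```text
slide [110.4 -65.5  45.6] roll 0 yaw_y -0.1069 pos [ 0.5533 -0.1167  0.3456] tiltz [-0. -0. -1.] F [ 1.   0.4 -0.7] w 0.006 t 28.2 j7 -0.06
-58 (np.int64(90), np.float64(84.9))
-40 (np.int64(89), np.float64(85.3))
-8 (np.int64(89), np.float64(86.4))
20 (np.int64(88), np.float64(86.3))
42 (np.int64(81), np.float64(86.8))
seat 643 68.50704187717069
rim 1170 109.27077363055166
```

View pics/side10.png

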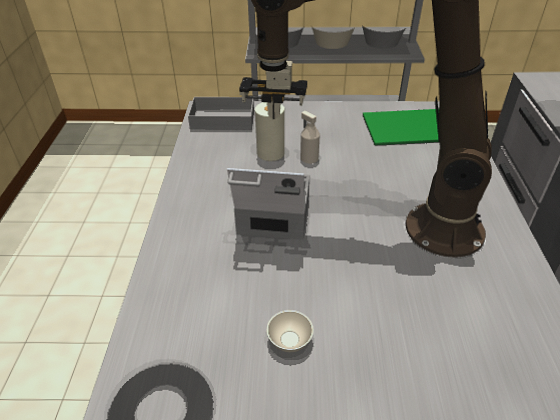

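View pics/w10.png

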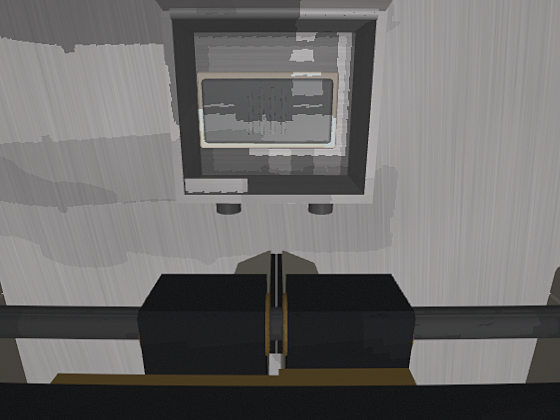

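The depth shows the far end about 2 mm higher, though the contact heights were equal. I'll check whether the fixed rim and the cartridge seat show the same tilt, which would mean calibration error.

Run:
```python
from h import *
d=pickle.load(open('w10.pkl','rb'))
v,u=np.mgrid[0:215,160:395];z=d['depth'][v,u]
n=cv2.undistortPoints(np.stack([u,v],-1).reshape(-1,1,2).astype(float),d['intrinsics'],d['dist_coeffs'])[:,0]
W=(np.c_[n*z.reshape(-1,1),z.reshape(-1)]-d['t'])@d['R']
b=np.array([box(w)*1000 for w in W])
for nm,m in (("seat",(abs(b[:,0]+8)<65)&(b[:,1]>33)&(b[:,1]<41)&(b[:,2]>62)&(b[:,2]<75)),("rim",(abs(b[:,0])<95)&(b[:,1]<-90)&(b[:,1]>-99)&(b[:,2]>104)),("cover",(abs(b[:,0]+8)<62)&(abs(b[:,1]+2)<25)&(b[:,2]>80)&(b[:,2]<100))):
    print(nm,m.sum(),np.polyfit(b[m,0]/100,b[m,2],1).round(2))
```

```text
seat 702 [ 0.23 68.52]
rim 1452 [  0.19 109.09]
cover 5249 [ 1.88 86.21]
```

The cover slopes 1.7 mm per 100 mm more than the seat, which puts the far end at about 18.4 mm, too close to the limit. The last far press stopped at 15.5 N, so I'll press there again, further out and a bit firmer, to about 22 N.

```bash
python3 -c "
from h import *
x=T(B,[[.048,-.003,.107]])[0];go(*x,-.1085)"
```

```text
slide [ 59.5  46.8 238.6] roll 0.001 yaw_y -0.1071 pos [ 0.5533 -0.1168  0.3456] tiltz [-0. -0. -1.] F [-0.4 -1.3 -0.5] w 0.007 t 28.3 j7 -0.06
```

{"method": "jog_arm", "body": {"increments": [{"slide": [30,23,10],"roll": 0,"gripper": 0},{"slide": [60,47,30],"roll": 0,"gripper": 0},{"slide": [60,47,65],"roll": 0,"gripper": 0},{"slide": [60,47,100],"roll": 0,"gripper": 0},{"slide": [60,47,135],"roll": 0,"gripper": 0},{"slide": [60,47,165],"roll": 0,"gripper": 0},{"slide": [60,47,190],"roll": 0,"gripper": 0},{"slide": [60,47,210],"roll": 0,"gripper": 0},{"slide": [60,47,225],"roll": 0,"gripper": 0},{"slide": [60,47,235],"roll": 0,"gripper": 0}]}}

```text
clock: 29.13
position: [0.6056, -0.0623, 0.1087]
ee_rot: [-2.336, -2.098, 0.003]
force: [0.3, -0.3, -0.6]
width: 0.002
```

{"method": "jog_arm", "body": {"increments": [{"slide": [0,0,4],"roll": 0,"gripper": 0},{"slide": [0,0,8],"roll": 0,"gripper": 0},{"slide": [0,0,11],"roll": 0,"gripper": 0},{"slide": [0,0,14],"roll": 0,"gripper": 0},{"slide": [0,0,16],"roll": 0,"gripper": 0},{"slide": [0,0,18],"roll": 0,"gripper": 0},{"slide": [0,0,19],"roll": 0,"gripper": 0},{"slide": [0,0,20],"roll": 0,"gripper": 0},{"slide": [0,0,21],"roll": 0,"gripper": 0},{"slide": [0,0,21],"roll": 0,"gripper": 0}]}}

```text
clock: 29.97
position: [0.6064, -0.0622, 0.0895]
ee_rot: [-2.337, -2.099, 0.0]
force: [-0.2, 1.0, -0.6]
width: 0.008
```

{"method": "jog_arm", "body": {"increments": [{"slide": [0,0,0.4],"roll": 0,"gripper": 0},{"slide": [0,0,0.8],"roll": 0,"gripper": 0},{"slide": [0,0,1.2],"roll": 0,"gripper": 0},{"slide": [0,0,1.6],"roll": 0,"gripper": 0},{"slide": [0,0,2.0],"roll": 0,"gripper": 0},{"slide": [0,0,2.4],"roll": 0,"gripper": 0},{"slide": [0,0,2.8],"roll": 0,"gripper": 0},{"slide": [0,0,3.2],"roll": 0,"gripper": 0},{"slide": [0,0,3.6],"roll": 0,"gripper": 0},{"slide": [0,0,3.6],"roll": 0,"gripper": 0}]}}

```text
clock: 30.8
position: [0.6065, -0.0622, 0.087]
ee_rot: [2.337, 2.099, 0.0]
force: [-4.7, -1.0, 10.0]
width: 0.005
```

{"method": "jog_arm", "body": {"increments": [{"slide": [0,0,0.1],"roll": 0,"gripper": 0},{"slide": [0,0,0.2],"roll": 0,"gripper": 0},{"slide": [0,0,0.3],"roll": 0,"gripper": 0},{"slide": [0,0,0.4],"roll": 0,"gripper": 0},{"slide": [0,0,0.5],"roll": 0,"gripper": 0},{"slide": [0,0,0.6],"roll": 0,"gripper": 0},{"slide": [0,0,0.7],"roll": 0,"gripper": 0},{"slide": [0,0,0.7],"roll": 0,"gripper": 0},{"slide": [0,0,0.7],"roll": 0,"gripper": 0},{"slide": [0,0,0.7],"roll": 0,"gripper": 0}]}}

```text
clock: 31.63
position: [0.6065, -0.0622, 0.0869]
ee_rot: [2.337, 2.099, 0.001]
force: [-5.7, 1.1, 16.4]
width: 0.006
```

{"method": "jog_arm", "body": {"increments": [{"slide": [0,0,0.1],"roll": 0,"gripper": 0},{"slide": [0,0,0.2],"roll": 0,"gripper": 0},{"slide": [0,0,0.3],"roll": 0,"gripper": 0},{"slide": [0,0,0.4],"roll": 0,"gripper": 0},{"slide": [0,0,0.5],"roll": 0,"gripper": 0},{"slide": [0,0,0.6],"roll": 0,"gripper": 0},{"slide": [0,0,0.7],"roll": 0,"gripper": 0},{"slide": [0,0,0.7],"roll": 0,"gripper": 0},{"slide": [0,0,0.7],"roll": 0,"gripper": 0},{"slide": [0,0,0.7],"roll": 0,"gripper": 0}]}}

```text
clock: 32.47
position: [0.6066, -0.0622, 0.0869]
ee_rot: [2.336, 2.098, 0.001]
force: [-8.1, 0.2, 22.5]
width: 0.008
```

The far end is rigid at 0.0869 with 22.5 N, so it is on its stop. Retreating.

{"method": "jog_arm", "body": {"increments": [{"slide": [0,0,-5],"roll": 0,"gripper": 0},{"slide": [0,0,-25],"roll": 0,"gripper": 0},{"slide": [0,0,-60],"roll": 0,"gripper": 0},{"slide": [0,0,-95],"roll": 0,"gripper": 0},{"slide": [0,0,-130],"roll": 0,"gripper": 0},{"slide": [0,0,-165],"roll": 0,"gripper": 0},{"slide": [0,0,-200],"roll": 0,"gripper": 0},{"slide": [-20,-10,-230],"roll": 0,"gripper": 0},{"slide": [-45,-25,-250],"roll": 0,"gripper": 0},{"slide": [-60,-47,-260],"roll": 0,"gripper": 0}]}}

```text
clock: 33.3
position: [0.5542, -0.1191, 0.3475]
ee_rot: [2.335, 2.095, 0.003]
force: [1.1, -0.8, -0.5]
width: 0.009
```

{"method": "jog_arm", "body": {"increments": [{"slide": [0,0,0],"roll": 0,"gripper": 0},{"slide": [0,0,0],"roll": 0,"gripper": 0},{"slide": [0,0,0],"roll": 0,"gripper": 0},{"slide": [0,0,0],"roll": 0,"gripper": 0},{"slide": [0,0,0],"roll": 0,"gripper": 0},{"slide": [0,0,0],"roll": 0,"gripper": 0},{"slide": [0,0,0],"roll": 0,"gripper": 0},{"slide": [0,0,0],"roll": 0,"gripper": 0},{"slide": [0,0,0],"roll": 0,"gripper": 0},{"slide": [0,0,0],"roll": 0,"gripper": 0}]}}

```text
clock: 34.13
position: [0.5534, -0.1167, 0.3446]
ee_rot: [-2.337, -2.1, 0.0]
force: [-0.2, 0.1, 0.1]
width: 0.0
```

Run:
```python
from h import *
from cell import arm
go(.5,0,.3); d=wrist('w11')
v,u=np.mgrid[0:215,160:395];z=d['depth'][v,u]
n=cv2.undistortPoints(np.stack([u,v],-1).reshape(-1,1,2).astype(float),d['intrinsics'],d['dist_coeffs'])[:,0]
W=(np.c_[n*z.reshape(-1,1),z.reshape(-1)]-d['t'])@d['R']
b=np.array([box(w)*1000 for w in W])
for nm,m in (("seat+y",(abs(b[:,0]+8)<65)&(b[:,1]>33)&(b[:,1]<41)&(b[:,2]>62)&(b[:,2]<75)),("seat-y",(abs(b[:,0]+8)<65)&(b[:,1]<-38)&(b[:,1]>-45)&(b[:,2]>62)&(b[:,2]<75)),("cover",(abs(b[:,0]+8)<62)&(abs(b[:,1]+2)<25)&(b[:,2]>80)&(b[:,2]<100))):
    print(nm,m.sum(),np.polyfit((b[m,0]+8)/100,b[m,2],1).round(2))
e=arm.get_image('side');cv2.imwrite('pics/side11.png',e['frame'][100:380,180:400])
```

```text
slide [110.4 -65.5  44.6] roll 0 yaw_y -0.1069 pos [ 0.5534 -0.1167  0.3446] tiltz [-0.  0. -1.] F [-0.2  0.1  0.1] w 0.0 t 34.13 j7 -0.06
seat+y 700 [ 0.09 68.54]
seat-y 546 [-0.39 68.46]
cover 5255 [ 1.86 86.05]
```

View pics/side11.png

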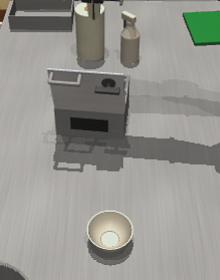

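The far height agrees by touch and by depth (87 mm), but the near end differs: 86.8 mm by touch and 85 mm by depth. Before handing in, I'll make sure the near stop wasn't the gripper resting on the box wall.

Run:
```python
from h import *
d=pickle.load(open('w11.pkl','rb'))
H=np.array(d['hand_eye'])
for (u,v) in ((150,290),(200,280),(200,300),(200,350),(260,280),(400,280),(400,350),(300,258),(290,255),(265,258),(320,268),(276,300),(276,256),(100,322),(30,322)):
    z=d['depth'][v,u];n=cv2.undistortPoints(np.array([[[u,v]]],float),d['intrinsics'],d['dist_coeffs'])[0,0]
    print((u,v),((H[:3,:3]@np.array([n[0]*z,n[1]*z,z])+H[:3,3])*1000).round(1))
v,u=np.mgrid[0:215,160:395];z=d['depth'][v,u]
n=cv2.undistortPoints(np.stack([u,v],-1).reshape(-1,1,2).astype(float),d['intrinsics'],d['dist_coeffs'])[:,0]
W=(np.c_[n*z.reshape(-1,1),z.reshape(-1)]-d['t'])@d['R']
b=np.array([box(w)*1000 for w in W])
for x in range(-80,66,8):
    o=[]
    for y in(-25,-15,-5,5,15,25):
        m=(abs(b[:,0]-x)<4)&(abs(b[:,1]-y)<5)&(b[:,2]>60)&(b[:,2]<100);o.append(round(float(np.median(b[m,2])),1) if m.any() else None)
    print(x,o)
```

```text
(150, 290) [-212.4 -194.6  346.2]
(200, 280) [ 36.6 -19.  -73.8]
(200, 300) [ 36.5 -17.2 -83. ]
(200, 350) [ 27.  -16.8 -88.4]
(260, 280) [ 36.6  -3.7 -73.8]
(400, 280) [-194.5  192.   344.8]
(400, 350) [ 26.8  28.4 -88.4]
(300, 258) [10.7 11.3 -6.6]
(290, 255) [11.4  6.9 -4.9]
(265, 258) [11.2 -4.4 -7.6]
(320, 268) [-174.    68.1  345.8]
(276, 300) [ -4.5   0.5 -16.9]
(276, 256) [ 9.7  0.5 -2.3]
(100, 322) [ 29.6 -42.1 -81.9]
(30, 322) [ 28.9 -60.  -81.3]
-80 [82.0, 82.7, 81.8, 80.8, 82.3, 81.7]
-72 [84.8, 84.8, 84.7, 84.6, 84.6, 84.6]
-64 [84.8, 84.9, 85.0, 84.7, 84.6, 84.6]
-56 [85.1, 85.1, 85.0, 85.0, 85.0, 85.0]
-48 [85.2, 85.2, 85.3, 85.1, 85.1, 85.2]
-40 [85.7, 85.2, 85.3, 85.4, 85.2, 85.3]
-32 [85.5, 85.4, 85.4, 85.9, 85.5, 85.1]
-24 [86.0, 86.0, 86.0, 86.0, 86.2, 85.7]
-16 [86.1, 86.3, 86.4, 86.4, 86.6, 85.9]
-8 [86.1, 86.0, 85.9, 86.2, 86.0, 85.8]
0 [86.3, 86.7, 86.7, 86.6, 86.4, 85.9]
8 [86.7, 86.9, 86.7, 86.8, 86.5, 86.2]
16 [86.5, 86.4, 86.4, 86.4, 86.3, 86.5]
24 [86.5, 86.5, 86.6, 86.5, 86.4, 86.4]
32 [86.5, 86.7, 86.5, 86.6, 86.5, 86.7]
40 [86.8, 86.7, 86.9, 86.9, 86.5, 86.9]
48 [87.2, 87.2, 87.1, 86.8, 86.8, 86.9]
56 [87.0, 87.1, 87.0, 87.2, 87.2, 86.9]
64 [85.4, 84.4, 84.9, 85.2, 84.7, 85.8]
```

The body is 74 mm back, so the stops were on the cover itself. A second wrist view from another side will show whether the tilt is real.

{"method": "jog_arm", "body": {"increments": [{"slide": [0,-15,0],"roll": 0.12,"gripper": 0},{"slide": [0,-30,0],"roll": 0.24,"gripper": 0},{"slide": [10,-50,0],"roll": 0.36,"gripper": 0},{"slide": [20,-65,0],"roll": 0.48,"gripper": 0},{"slide": [30,-80,0],"roll": 0.6,"gripper": 0},{"slide": [40,-90,0],"roll": 0.72,"gripper": 0},{"slide": [50,-90,0],"roll": 0.84,"gripper": 0},{"slide": [55,-90,0],"roll": 0.96,"gripper": 0},{"slide": [55,-90,0],"roll": 1.08,"gripper": 0},{"slide": [55,-90,0],"roll": 1.2,"gripper": 0}]}}

```text
clock: 35.07
position: [0.4696, -0.052, 0.3448]
ee_rot: [3.115, 0.405, 0.001]
force: [-0.3, 0.7, -1.0]
width: 0.004
```

{"method": "jog_arm", "body": {"increments": [{"slide": [0,0,0],"roll": 0.12,"gripper": 0},{"slide": [0,0,0],"roll": 0.24,"gripper": 0},{"slide": [0,0,0],"roll": 0.36,"gripper": 0},{"slide": [0,0,0],"roll": 0.37,"gripper": 0},{"slide": [0,0,0],"roll": 0.37,"gripper": 0},{"slide": [0,0,0],"roll": 0.37,"gripper": 0},{"slide": [0,0,0],"roll": 0.37,"gripper": 0},{"slide": [0,0,0],"roll": 0.37,"gripper": 0},{"slide": [0,0,0],"roll": 0.37,"gripper": 0},{"slide": [0,0,0],"roll": 0.37,"gripper": 0}]}}

```text
clock: 35.9
position: [0.4697, -0.0525, 0.3446]
ee_rot: [3.137, -0.166, 0.0]
force: [0.0, -0.7, -0.8]
width: 0.007
```

Run:
```python
from h import *
from cell import arm
go(.5,0,.3); d=wrist('w12')
v,u=np.mgrid[0:300,100:470];z=d['depth'][v,u]
n=cv2.undistortPoints(np.stack([u,v],-1).reshape(-1,1,2).astype(float),d['intrinsics'],d['dist_coeffs'])[:,0]
W=(np.c_[n*z.reshape(-1,1),z.reshape(-1)]-d['t'])@d['R']
b=np.array([box(w)*1000 for w in W]);b=b[z.reshape(-1)>.05]
for nm,m in (("seat+y",(abs(b[:,0]+8)<65)&(b[:,1]>33)&(b[:,1]<41)&(b[:,2]>62)&(b[:,2]<75)),("seat-y",(abs(b[:,0]+8)<65)&(b[:,1]<-38)&(b[:,1]>-45)&(b[:,2]>62)&(b[:,2]<75)),("rim-y",(abs(b[:,0])<95)&(b[:,1]<-92)&(b[:,1]>-98)&(b[:,2]>104)&(b[:,2]<116)),("cover",(abs(b[:,0]+8)<62)&(abs(b[:,1]+2)<25)&(b[:,2]>80)&(b[:,2]<100))):
    if m.sum()>20: print(nm,m.sum(),np.polyfit((b[m,0]+8)/100,b[m,2],1).round(2),(b[m,0].min(),b[m,0].max()))
t=arm.get_image('top');pickle.dump(t,open('top12.pkl','wb'));cv2.imwrite('pics/top12.png',t['frame'])
```

```text
slide [ 24.6 -55.4  44.6] roll 0 yaw_y -1.6764 pos [ 0.4697 -0.0525  0.3446] tiltz [ 0. -0. -1.] F [ 0.  -0.7 -0.8] w 0.007 t 35.9 j7 -1.7
seat+y 652 [-0.07 68.54] (np.float64(-72.44047177017009), np.float64(56.85230604793892))
seat-y 645 [ 0.17 68.47] (np.float64(-72.19294253109773), np.float64(56.9027219830871))
rim-y 1031 [9.0000e-02 1.0929e+02] (np.float64(-94.21997819188307), np.float64(79.04428679851735))
cover 5514 [ 1.81 86.07] (np.float64(-69.9878505814539), np.float64(53.999970409594475))
```

View pics/w12.png

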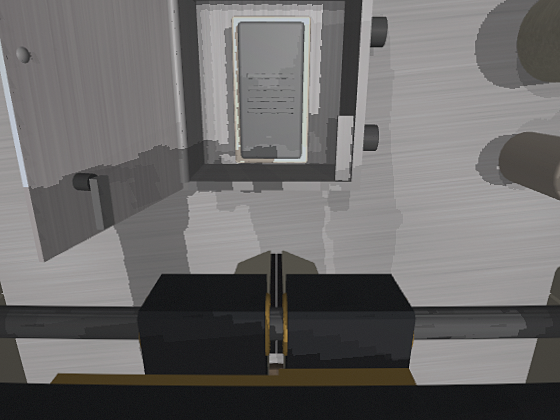

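The tilt is real: 1.8 mm per 100 mm from both views. That puts near at about 16.7 mm and far at about 18.5 mm. The latch cam, at (85,180), sticks out of the panel's underside and may have caught the camera side of the gripper during the presses. I'll press again in this orientation, with the camera towards +x and the pads narrow along x, starting at the far end.

Run:
```python
from h import *
x=T(B,[[.046,-.010,.100]])[0];go(*x,-.1085-1.571)
d=pickle.load(open('w12.pkl','rb'))
for (u,v) in ((22,55),(85,180),(90,183),(97,205),(40,250),(10,60)):
    z=d['depth'][v,u];n=cv2.undistortPoints(np.array([[[u,v]]],float),d['intrinsics'],d['dist_coeffs'])[0,0]
    print((u,v),(box((np.array([n[0]*z,n[1]*z,z])-d['t'])@d['R'])*1000).round(1))
```

```text
slide [134.8   2.7 244.6] roll 0.003 yaw_y -1.6767 pos [ 0.4697 -0.0525  0.3446] tiltz [-0. -0. -1.] F [ 0.5 -0.  -0.5] w 0.004 t 36.0 j7 -1.7
(22, 55) [ 13.8 134.3 284.9]
(85, 180) [-62.8 120.4 263.5]
(90, 183) [-64.9 117.3 263.3]
(97, 205) [-79.7 113.6 265.5]
(40, 250) [-100.8  140.3  293. ]
(10, 60) [ 10.9 138.9 289.1]
```

{"method": "jog_arm", "body": {"increments": [{"slide": [30,3,0],"roll": 0,"gripper": 0},{"slide": [65,3,5],"roll": 0,"gripper": 0},{"slide": [100,3,20],"roll": 0,"gripper": 0},{"slide": [130,3,45],"roll": 0,"gripper": 0},{"slide": [135,3,80],"roll": 0,"gripper": 0},{"slide": [135,3,115],"roll": 0,"gripper": 0},{"slide": [135,3,150],"roll": 0,"gripper": 0},{"slide": [135,3,185],"roll": 0,"gripper": 0},{"slide": [135,3,215],"roll": 0,"gripper": 0},{"slide": [135,3,235],"roll": 0,"gripper": 0}]}}

```text
clock: 36.83
position: [0.602, -0.0698, 0.1063]
ee_rot: [-3.137, 0.166, 0.006]
force: [-1.5, 0.0, 0.2]
width: 0.003
```

{"method": "jog_arm", "body": {"increments": [{"slide": [0,0,4],"roll": 0,"gripper": 0},{"slide": [0,0,8],"roll": 0,"gripper": 0},{"slide": [0,0,11],"roll": 0,"gripper": 0},{"slide": [0,0,14],"roll": 0,"gripper": 0},{"slide": [0,0,16],"roll": 0,"gripper": 0},{"slide": [0,0,18],"roll": 0,"gripper": 0},{"slide": [0,0,19],"roll": 0,"gripper": 0},{"slide": [0,0,20],"roll": 0,"gripper": 0},{"slide": [0,0,21],"roll": 0,"gripper": 0},{"slide": [0,0,21],"roll": 0,"gripper": 0}]}}

```text
clock: 37.67
position: [0.6035, -0.0698, 0.0886]
ee_rot: [3.137, -0.167, -0.0]
force: [-0.2, -0.0, -0.2]
width: 0.008
```

Run:
```python
from h import *
x=T(B,[[.046,-.010,.087]])[0];go(*x,-.1085-1.571);wrist('w13')
```

```text
slide [-0.1 -0.4  1.6] roll 0.002 yaw_y -1.6771 pos [ 0.6035 -0.0698  0.0886] tiltz [-0. -0. -1.] F [-0.2 -0.  -0.2] w 0.008 t 37.67 j7 -1.72
```

View pics/w13.png

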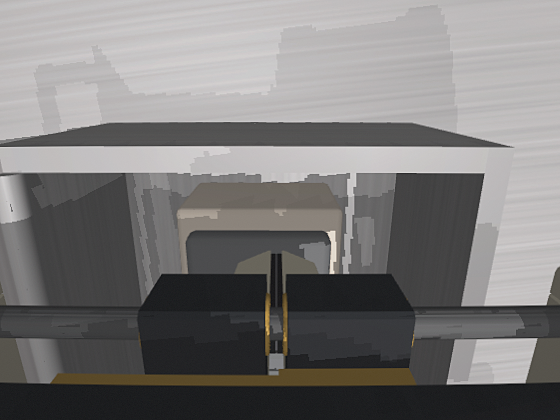

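The fingers are just above the far end with nothing else nearby. Pressing.

{"method": "jog_arm", "body": {"increments": [{"slide": [0,0,0.3],"roll": 0,"gripper": 0},{"slide": [0,0,0.6],"roll": 0,"gripper": 0},{"slide": [0,0,0.9],"roll": 0,"gripper": 0},{"slide": [0,0,1.2],"roll": 0,"gripper": 0},{"slide": [0,0,1.5],"roll": 0,"gripper": 0},{"slide": [0,0,1.8],"roll": 0,"gripper": 0},{"slide": [0,0,2.1],"roll": 0,"gripper": 0},{"slide": [0,0,2.4],"roll": 0,"gripper": 0},{"slide": [0,0,2.7],"roll": 0,"gripper": 0},{"slide": [0,0,3.0],"roll": 0,"gripper": 0}]}}

```text
clock: 38.55
position: [0.6037, -0.0698, 0.0869]
ee_rot: [3.137, -0.167, 0.001]
force: [-6.8, 0.5, 17.7]
width: 0.007
```

{"method": "jog_arm", "body": {"increments": [{"slide": [0,0,0.1],"roll": 0,"gripper": 0},{"slide": [0,0,0.2],"roll": 0,"gripper": 0},{"slide": [0,0,0.3],"roll": 0,"gripper": 0},{"slide": [0,0,0.4],"roll": 0,"gripper": 0},{"slide": [0,0,0.5],"roll": 0,"gripper": 0},{"slide": [0,0,0.6],"roll": 0,"gripper": 0},{"slide": [0,0,0.7],"roll": 0,"gripper": 0},{"slide": [0,0,0.7],"roll": 0,"gripper": 0},{"slide": [0,0,0.7],"roll": 0,"gripper": 0},{"slide": [0,0,0.7],"roll": 0,"gripper": 0}]}}

```text
clock: 39.38
position: [0.6037, -0.0698, 0.0869]
ee_rot: [3.137, -0.167, 0.002]
force: [-6.9, 0.8, 20.2]
width: 0.004
```

Same hard stop at 0.0869. Now the near end in this orientation.

{"method": "jog_arm", "body": {"increments": [{"slide": [0,0,-3],"roll": 0,"gripper": 0},{"slide": [0,0,-12],"roll": 0,"gripper": 0},{"slide": [-30,0,-15],"roll": 0,"gripper": 0},{"slide": [-65,0,-15],"roll": 0,"gripper": 0},{"slide": [-90,0,-15],"roll": 0,"gripper": 0},{"slide": [-104,0,-15],"roll": 0,"gripper": 0},{"slide": [-104,0,-12],"roll": 0,"gripper": 0},{"slide": [-104,0,-8],"roll": 0,"gripper": 0},{"slide": [-104,0,-5],"roll": 0,"gripper": 0},{"slide": [-104,0,-4],"roll": 0,"gripper": 0}]}}

```text
clock: 40.22
position: [0.5012, -0.0588, 0.0884]
ee_rot: [-3.137, 0.167, -0.0]
force: [1.1, -0.1, 1.1]
width: 0.008
```

{"method": "jog_arm", "body": {"increments": [{"slide": [0,0,0.2],"roll": 0,"gripper": 0},{"slide": [0,0,0.4],"roll": 0,"gripper": 0},{"slide": [0,0,0.6],"roll": 0,"gripper": 0},{"slide": [0,0,0.8],"roll": 0,"gripper": 0},{"slide": [0,0,1.0],"roll": 0,"gripper": 0},{"slide": [0,0,1.2],"roll": 0,"gripper": 0},{"slide": [0,0,1.4],"roll": 0,"gripper": 0},{"slide": [0,0,1.6],"roll": 0,"gripper": 0},{"slide": [0,0,1.8],"roll": 0,"gripper": 0},{"slide": [0,0,1.8],"roll": 0,"gripper": 0}]}}

```text
clock: 41.05
position: [0.5002, -0.0588, 0.0871]
ee_rot: [3.137, -0.167, 0.0]
force: [-0.1, -0.5, -0.4]
width: 0.009
```

Run:
```python
from h import *
x=T(B,[[-.058,-.010,.087]])[0];go(*x,-.1085-1.571);d=wrist('w14')
v,u=np.mgrid[0:300,100:470];z=d['depth'][v,u]
n=cv2.undistortPoints(np.stack([u,v],-1).reshape(-1,1,2).astype(float),d['intrinsics'],d['dist_coeffs'])[:,0]
W=(np.c_[n*z.reshape(-1,1),z.reshape(-1)]-d['t'])@d['R']
b=np.array([box(w)*1000 for w in W]);b=b[z.reshape(-1)>.05]
for x in range(-56,64,8):
    m=(abs(b[:,0]-x)<4)&(abs(b[:,1]+2)<30)&(b[:,2]>75)&(b[:,2]<100);print(x,m.sum(),np.median(b[m,2]).round(1) if m.any() else 0,end='; ')
```

```text
slide [-0.2 -0.6  0.1] roll 0.002 yaw_y -1.6771 pos [ 0.5002 -0.0588  0.0871] tiltz [ 0. -0. -1.] F [-0.1 -0.5 -0.4] w 0.009 t 41.05 j7 -1.75
-56 619 85.0; -48 2269 85.5; -40 2027 85.3; -32 2033 85.5; -24 2330 86.0; -16 2320 86.2; -8 2399 85.9; 0 2619 86.4; 8 2683 86.6; 16 2755 86.3; 24 2954 86.4; 32 3053 86.6; 40 3265 86.8; 48 3362 86.9; 56 2936 87.1;
```

View pics/w14.png

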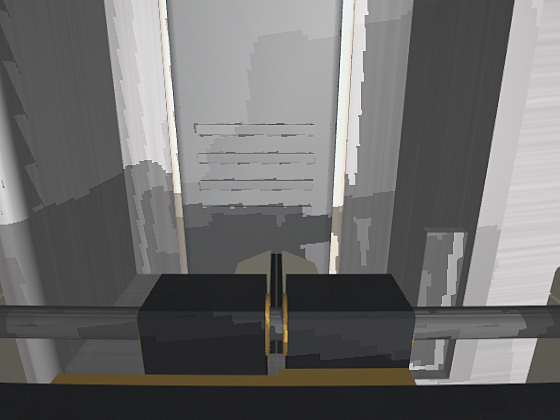

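{"method": "jog_arm", "body": {"increments": [{"slide": [0,0,0.2],"roll": 0,"gripper": 0},{"slide": [0,0,0.4],"roll": 0,"gripper": 0},{"slide": [0,0,0.6],"roll": 0,"gripper": 0},{"slide": [0,0,0.8],"roll": 0,"gripper": 0},{"slide": [0,0,1.0],"roll": 0,"gripper": 0},{"slide": [0,0,1.2],"roll": 0,"gripper": 0},{"slide": [0,0,1.4],"roll": 0,"gripper": 0},{"slide": [0,0,1.4],"roll": 0,"gripper": 0},{"slide": [0,0,1.4],"roll": 0,"gripper": 0},{"slide": [0,0,1.4],"roll": 0,"gripper": 0}]}}

```text
clock: 41.93
position: [0.5003, -0.0588, 0.0869]
ee_rot: [3.137, -0.167, 0.001]
force: [-5.5, -0.0, 17.4]
width: 0.003
```

{"method": "jog_arm", "body": {"increments": [{"slide": [0,0,0.2],"roll": 0,"gripper": 0},{"slide": [0,0,0.4],"roll": 0,"gripper": 0},{"slide": [0,0,0.5],"roll": 0,"gripper": 0},{"slide": [0,0,0.5],"roll": 0,"gripper": 0},{"slide": [0,0,0.5],"roll": 0,"gripper": 0},{"slide": [0,0,0.5],"roll": 0,"gripper": 0},{"slide": [0,0,0.5],"roll": 0,"gripper": 0},{"slide": [0,0,0.5],"roll": 0,"gripper": 0},{"slide": [0,0,0.5],"roll": 0,"gripper": 0},{"slide": [0,0,0.5],"roll": 0,"gripper": 0}]}}

```text
clock: 42.77
position: [0.5003, -0.0588, 0.0868]
ee_rot: [3.137, -0.167, 0.001]
force: [-7.4, 0.8, 23.0]
width: 0.005
```

By touch, both ends are rigid and level: 0.0868 at 23 N and 0.0869 at 20 N, the same in two tool orientations. Retreating to hand in.

{"method": "jog_arm", "body": {"increments": [{"slide": [0,0,-5],"roll": 0,"gripper": 0},{"slide": [0,0,-25],"roll": 0,"gripper": 0},{"slide": [0,0,-60],"roll": 0,"gripper": 0},{"slide": [0,0,-95],"roll": 0,"gripper": 0},{"slide": [0,0,-130],"roll": 0,"gripper": 0},{"slide": [0,0,-165],"roll": 0,"gripper": 0},{"slide": [0,0,-200],"roll": 0,"gripper": 0},{"slide": [-30,0,-230],"roll": 0,"gripper": 0},{"slide": [-50,0,-250],"roll": 0,"gripper": 0},{"slide": [-60,0,-260],"roll": 0,"gripper": 0}]}}

```text
clock: 43.6
position: [0.4395, -0.0521, 0.3482]
ee_rot: [3.137, -0.167, 0.006]
force: [0.3, -0.2, 0.2]
width: 0.001
```

{"method": "jog_arm", "body": {"increments": [{"slide": [0,0,0],"roll": 0,"gripper": 0},{"slide": [0,0,0],"roll": 0,"gripper": 0},{"slide": [0,0,0],"roll": 0,"gripper": 0},{"slide": [0,0,0],"roll": 0,"gripper": 0},{"slide": [0,0,0],"roll": 0,"gripper": 0},{"slide": [0,0,0],"roll": 0,"gripper": 0},{"slide": [0,0,0],"roll": 0,"gripper": 0},{"slide": [0,0,0],"roll": 0,"gripper": 0},{"slide": [0,0,0],"roll": 0,"gripper": 0},{"slide": [0,0,0],"roll": 0,"gripper": 0}]}}

```text
clock: 44.43
position: [0.4405, -0.0524, 0.3452]
ee_rot: [3.137, -0.167, -0.0]
force: [0.1, -0.4, 0.1]
width: 0.005
```

Run:
```python
from h import *
from cell import arm
go(.5,0,.3)
d=wrist('w15')
v,u=np.mgrid[0:300,100:470];z=d['depth'][v,u]
n=cv2.undistortPoints(np.stack([u,v],-1).reshape(-1,1,2).astype(float),d['intrinsics'],d['dist_coeffs'])[:,0]
W=(np.c_[n*z.reshape(-1,1),z.reshape(-1)]-d['t'])@d['R']
b=np.array([box(w)*1000 for w in W]);b=b[z.reshape(-1)>.05]
m=(abs(b[:,0]+8)<62)&(abs(b[:,1]+2)<25)&(b[:,2]>80)&(b[:,2]<100);print(m.sum(),np.polyfit((b[m,0]+8)/100,b[m,2],1).round(2))
t=arm.get_image('top');t0=pickle.load(open('top0.pkl','rb'))
def prof(t):
    v,u=np.mgrid[180:245,268:330];z=t['depth'][v,u]
    n=cv2.undistortPoints(np.stack([u,v],-1).reshape(-1,1,2).astype(float),t['intrinsics'],t['dist_coeffs'])[:,0]
    W=(np.c_[n*z.reshape(-1,1),z.reshape(-1)]-t['t'])@t['R'];return np.array([box(w)*1000 for w in W])
b=prof(t);m=(abs(b[:,0]+8)<60)&(abs(b[:,1]+2)<25)&(b[:,2]>75)&(b[:,2]<100)
print("top cam",m.sum(),np.polyfit((b[m,0]+8)/100,b[m,2],1).round(2) if m.sum()>20 else '')
cv2.imwrite('pics/top15.png',t['frame'])
e=arm.get_image('side');cv2.imwrite('pics/side15.png',e['frame'])
```

```text
slide [ 53.6 -58.4  45.2] roll 0 yaw_y -1.677 pos [ 0.4405 -0.0524  0.3452] tiltz [-0.  0. -1.] F [ 0.1 -0.4  0.1] w 0.005 t 44.43 j7 -1.69
5827 [ 1.88 86.07]
top cam 134 [-0.56 87.33]
```

View pics/side15.png

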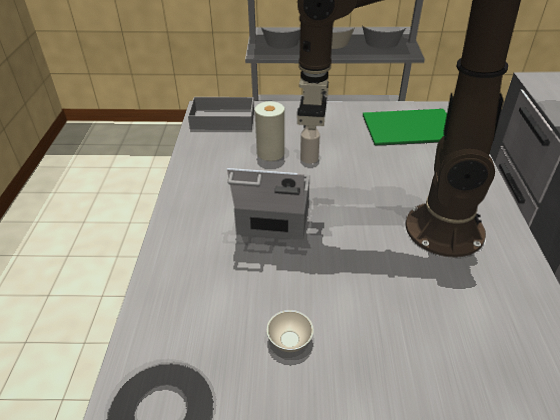

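View pics/top15.png

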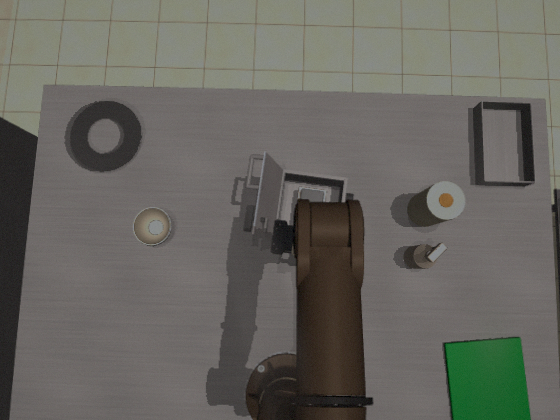

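The last near-end press left the cover exactly where it was. The bystanders are unmoved, the panel is open, the key is turned and the arm is clear. Handing in.

```bash
python3 -c "
from cell import arm
print(arm.sign_off())"
```

```text
the job is handed in; nothing more can be done
None
```

I turned the key its quarter turn clockwise, swung the panel open to about 1.8 rad by its handle, and pressed both ends of the cover down until they stopped. I handed the job in at about 44 s with the arm clear of everything; no verdict was reported.

**Last checks:**
- **By touch:** both ends are on hard stops at the same height. The far end held at 86.9 mm (20–22 N) and the near end at 86.8 mm (18–23 N), each in two tool orientations. The highest reading on the wrist sensor while pressing was about 24 N.
- **In the pictures:** the key is still turned, the panel stands open, and the towel roll, spray bottle and bowl are where they were.

**One check disagreed:** the wrist camera's depth kept showing the cover's far end about 1.8 mm per 100 mm higher than the near end. That would put the far end at roughly 18.4–18.5 mm above the seat, right at the limit. More presses did not change that reading. The top camera showed no such tilt, but its view was sparse. I trusted the touch readings.

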